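# Draw the drilling plate from the packed rack and lock it on the marking stand

## Task

Take the rectangular drilling plate out of the packed row in the rack: tilt its front end up over the front lip and draw it out towards you from under the cap board, leaving the oval forms in the rack and the other things on the table where they are. Hang it by its two holes on both pegs of the marking stand, fully home against the face board, and let go of it. Then turn the stand's wooden button all the way down in front of the plate to lock it on.

Things in the scene. Friction and masses are not known exactly. Their poses are not given: they have to be found in the camera images.
- rack: Open plywood rack, 218 x 122 x 158 mm, fixed. Origin: centre of its underside; its x runs from its open front (-x) to its back. Floor top at z 12 mm; front lip 30 mm above the floor, inner face x -100, 9 thick; rear rail 18 mm above the floor, inner face x +99; cap board over x +20 to +112, underside z 148, top z 158 (12 mm tag stack on it); cheeks 50 mm high in front of x -45.
- rack_row (a point): Centre of the row of seven boards in the rack, rack (0, 0, 68) mm. The boards stand on edge on the floor, lengthwise along rack x, 12 mm thick, 13.6 mm apart centre to centre, with about 1.6 mm play between them. Between rack and stand a fixed cream carton lies aslant across the table, about 100 mm high at its near end and 151 mm at its far end: carry the plate over it.
- plate_center (a point): Centre of the drilling plate: flat plywood rectangle 190 long (its x) x 12 thick (its y) x 112 mm high (its z), about 0.09 kg, with a 104 x 66 oval window and two holes. Stands in one of the three middle places of the rack, centred at rack x 0, its -x end to the front. Its square top corner at the front stands clear of the lower, rounded, shorter forms: about 30 x 25 mm free to grip across y.
- plate_hole_a (a point): Centre of the plate's hole at its -x end (front end in the rack): 20 mm wide, straight through along plate y, 75 mm from the plate's centre, half-way up. The plate is symmetric: either hole may go on either peg.
- plate_hole_b (a point): Centre of the plate's other hole, 75 mm from the centre on +x, the same size.
- stand: Wooden marking stand, fixed. Origin: on its underside below the front of its face board; its -x points out of the face (towards the robot). Base 130 x 200 x 18 mm, x -48 to +82; face board x 0 to +18, 180 wide, up to z 114; centre post 38 wide up to z 195 with the button's pivot at (-22, 0, 175.5) mm.
- peg_l (a point): Tip of the left peg: dowel 11 mm in diameter, at stand y +75, z 100, sticking out 40 mm along -x from the face; the last 10 mm taper to 6 mm. The point is at stand x -40.
- peg_r (a point): Tip of the right peg, the same at stand y -75; the pegs are 150 mm apart like the holes.
- seat_l (a point): Where the centre of a hole comes to rest when the plate hangs home on the left peg: stand (-8.5, +75, 95.5) mm, 4.5 mm below the peg's axis.
- seat_r (a point): The same for the right peg: stand (-8.5, -75, 95.5) mm.
- latch (a joint): Angle of the dark wooden turn button (22 wide, 10 thick, 63 mm from pivot to end) on the centre post, axis along stand x. 0: hanging straight down in front of the plate (closed, end stop). Open it starts at about 1.75 to 2.2, swung to stand -y and up; grows towards -y. Stiff hinge, 0.06 N m: stays where left. Its back is 17 mm off the face board.
- latch_knob (a point): Middle of the button's round knob, 16 mm in diameter, 44 mm long along stand x (stand x -27 to -71; point at -51), 52 mm from the pivot: stand (-51, -52 sin a, 175.5 - 52 cos a) mm at joint value a.
- form_1: Oval wooden bending form, 140 x 12 x 90 mm high, two finger holes, on edge in the rack, centred near rack y -40.8 mm. Origin: middle of its foot.
- form_2: Oval wooden bending form, 152 x 12 x 96 mm high, two finger holes, on edge in the rack, centred near rack y -27.2 mm. Origin: middle of its foot.
- form_3: Oval wooden bending form, 160 x 12 x 102 mm high, two finger holes, on edge in the rack, in one of the three middle places. Origin: middle of its foot.
- form_4: Oval wooden bending form, 160 x 12 x 102 mm high, two finger holes, on edge in the rack, in one of the three middle places. Origin: middle of its foot.
- form_5: Oval wooden bending form, 154 x 12 x 98 mm high, two finger holes, on edge in the rack, centred near rack y 27.2 mm. Origin: middle of its foot.
- form_6: Oval wooden bending form, 146 x 12 x 92 mm high, two finger holes, on edge in the rack, centred near rack y 40.8 mm. Origin: middle of its foot.
- glue: Squeeze bottle of glue, 55 mm in diameter, 160 mm high, standing. Origin: centre of its underside.
- plane: Block plane, 51 x 185 x 69 mm. Origin: centre of its underside.
- sander: Cork sanding block, 42 x 68 x 30 mm. Origin: centre of its underside.
- square: Small try square, 147 x 120 x 17 mm, on the paper pad. Origin: centre of its underside.
- masking_tape: Roll of masking tape, 98 mm in diameter, 25 mm high. Origin: centre of its underside.
- plate: The drilling plate itself. Origin: middle of its lower edge, 56 mm below its centre; axes as given at its centre.

How it is judged (in metres and radians):
On the way, in this order (a step that is already met when the one before it is completed fails the run):
1. the plate, still in the rack, is tilted with its front end up (angle between plate_center's own z axis and vertical above 0.1 rad and z of plate_hole_a in the frame of rack above 0.083 m and distance between plate_center and rack_row below 0.1 m), for 0.1 s.
2. the plate is free of the rack (distance between plate_center and rack_row above 0.15 m), for 0.1 s.
3. the plate hangs home on both pegs, let go, with the button still open (((distance between plate_hole_a and seat_l below 0.009 m and distance between plate_hole_b and seat_r below 0.009 m) or (distance between plate_hole_a and seat_r below 0.009 m and distance between plate_hole_b and seat_l below 0.009 m)) and contact force between the fingers and plate below 0.2 N and value of joint latch above 1.2 rad), for 0.2 s.
At the end, for the whole second after the job is handed in: The plate hangs on both pegs (each hole centre within 9 mm of its seat point) and is at rest; the button is down (joint within 0.15 rad of closed); all six oval forms still stand on the rack's floor in the row (((distance between plate_hole_a and seat_l below 0.009 m and distance between plate_hole_b and seat_r below 0.009 m) or (distance between plate_hole_a and seat_r below 0.009 m and distance between plate_hole_b and seat_l below 0.009 m)) and value of joint latch below 0.15 rad and linear speed of plate below 0.02 m/s and z of each of form_1, form_2, form_3, form_4, form_5, form_6 in the frame of rack below 0.025 m and distance between each of form_1, form_2, form_3, form_4, form_5, form_6 and rack_row below 0.09 m); the robot touches nothing.
It fails at once if an oval form is dragged, lifted or tipped more than 40 mm from its place (distance of any of form_1, form_2, form_3, form_4, form_5, form_6 from where it was at the start of the episode above 0.04 m).
It fails at once if another thing on the table is shifted by more than 40 mm (distance of any of glue, plane, sander, square, masking_tape from where it was at the start of the episode above 0.04 m).
It also fails if it takes over 64 s, if anything falls off the work surface, if the arm or the gripper's body presses on something with over 40 N, if the wrist force passes 120 N, or if a joint passes its speed limit or range.

## Robot

A 7-joint arm with a two-finger parallel gripper is mounted at the origin on a cart in front of the work surface, level with it; the furniture and walls round the work are solid. World frame = base frame: x ahead of the robot, y to its left, z up, the work surface at z = 0. Lengths are in m, angles in degrees, forces in N, time in s.
With the tool pointing down it reaches from about 0.425 to 0.875 m from the base axis. Payload 4.7 kg.
Tool frame: the origin (TCP) lies on the centre line of the jaws, within the pads' length; the fingertips stand 25 mm ahead of it and the grasp point (between the pads) lies 6 mm ahead of it; z points along the fingers, y is the direction in which the jaws open and shut (so a half turn about z gives the same grasp; the last joint's range is limited). The gripper opens to 87 mm and grips with 3 to 60 N. Pads are 19 mm wide; open, the fingers measure 117 mm over their backs; the gripper's body (75 mm by 190 mm) begins 51 mm behind the grasp point.
Start: joints at [-63.65, 18.392, -4.016, 83.108, 1.295, 78.541, -3.26], TCP at [0.28, 0.586, 0.248] pointing down, gripper open.
Joint ranges: [-163.93, 163.93], [-17.29, 119.83], [-79.2, 71.16], [3.27, 140.29], [-89.18, 269.18], [5.43, 117.66], [-154.24, 154.24]. Speed limits (degrees/s): [147.25, 147.25, 180, 180, 180, 180, 180].

## Interface

Orientations are given as [roll, pitch, yaw] about the fixed x, y, z axes, in that order (R = Rz(yaw) Ry(pitch) Rx(roll)).
In Python, from cell import env gives the robot as it stands.
- The arm moves only by the shell command python3 -m creep 'ROWS' [OPENING] [FORCE]. ROWS is JSON, a list of rows, each an object of numbers: "tx", "ty", "tz": the shift along the tool's x, y, z in m; "rx", "ry", "rz": the turn, a rotation vector about the tool's x, y, z in degrees. In form: [{"tx": .., "ty": .., "tz": .., "rx": .., "ry": .., "rz": ..}, ...]. A call has 1 to 20 rows; each row shifts and turns the commanded pose from where the row before left it, along the tool's axes as they then stand; what a row does not reach is not made up. A row lasts 1/8 s, in which the tool goes at most 62.5 mm and 10.7 degrees, less where a joint would pass 70% of its speed; a pose out of reach is approached as far as the arm can. A call is refused whole if a number of a shift passes 0.0625 or a number of a turn 10.7, either way. A call with a gripper value outside its range is refused whole. OPENING is the finger opening in m, from 0 to 0.087, set as the call begins (- or left out, the last holds). The fingers move at their own pace and stop on an object; FORCE is the grip in N (left out, the last holds). Time passes only in rows, so rows that do not move let the fingers close. It gives the time, the measured TCP pose, the force and the opening at its end, in the units of the state.
- env.get_obs(): the state, without advancing time (a new reading comes with each control period).
- env.read_camera(name): name is "side" or "top" or "wrist"; returns a dict with "pixels" (480x640x3 uint8, red, green, blue), "intrinsics" (3x3 intrinsics, pixels), "R" (3x3) and "t" (3): a world point X has camera coordinates R X + t. Camera axes: x right, y down, z forward; pixel columns grow to the right and rows downward; lengths in m; the calibration is good to about 2 mm. A picture is of the moment at which its call begins. There is no depth.
- env.sign_off(): hands the job in, once; it reports no verdict.
The state is a dict: "time_s": time; "qpos": joint angles; "joint_velocities": joint speeds; "effort": joint torques, N m; "tool_pos": TCP position; "tool_rot": TCP orientation; "force": force on the tool from outside, world axes, zero at the start; "wrist_torque": the same for the moment, N m; "grip_width": finger opening in m.
Only numpy, scipy, OpenCV 4.12 (cv2) and the standard library are available. Lean on these libraries where they do the work, as an engineer would, in place of code of your own. Each camera call takes 0.05 s, during which the arm holds its last target.

## Working session

There is one attempt and no reset: what is moved stays moved. The work goes in short steps, Python scripts to look and compute and a shell command to move; the robot and the scene stay as the last step left them, time stands still between calls to the robot, and variables do not carry over. Pictures are saved under pics/ and viewed, and the job is handed in when it is done.

```bash
ls; mkdir -p pics; python3 - <<'E'
from cell import env
import cv2
print({k:v for k,v in env.get_obs().items()})
for n in("side","top","wrist"):
    c=env.read_camera(n); cv2.imwrite(f"pics/{n}0.png",c["pixels"][:,:,::-1]); print(n,c["intrinsics"].tolist(),c["R"].round(4).tolist(),c["t"].round(4).tolist())
E
```

```text
pics
{'time_s': 0.0, 'qpos': array([-63.6516147 ,  18.4379469 ,  -4.01711637,  83.17485734,
         1.29492677,  78.54056558,  -3.26164971]), 'joint_velocities': array([-0.0804392 ,  0.04185129,  0.00898634,  0.00277455,  0.02548103,
        0.04687433,  0.02997304]), 'effort': array([-3.58763518e-04, -4.91280019e+01, -4.03902009e-01, -3.12525094e+01,
       -6.38051704e-02,  4.36093309e-02,  1.63722525e-04]), 'tool_pos': array([0.28005706, 0.58601291, 0.24647469]), 'tool_rot': array([-1.79891876e+02,  5.19435014e-03,  1.54461208e+02]), 'force': array([ 0.23264923, -0.44722821,  0.61121039]), 'wrist_torque': array([-0.00050907,  0.03009297, -0.04253548]), 'grip_width': 0.08687924945052578}
side [[500.9544520610751, 0.0, 316.58422945239437], [0.0, 500.9544520610751, 236.70675331394258], [0.0, 0.0, 1.0]] [[-1.0, 0.0037, 0.0048], [-0.0014, 0.6309, -0.7758], [-0.0059, -0.7758, -0.6309]] [0.5095, 0.1246, 1.2693]
top [[503.4383698008815, 0.0, 315.2745331874814], [0.0, 503.4383698008815, 240.82669469015923], [0.0, 0.0, 1.0]] [[0.0208, -0.9998, 0.0064], [-0.994, -0.0214, -0.1075], [0.1076, -0.0041, -0.9942]] [-0.1025, 0.5284, 1.3297]
wrist [[388.4691522225654, 0.0, 320.78443920900816], [0.0, 388.4691522225654, 238.95642491003724], [0.0, 0.0, 1.0]] [[0.4295, 0.9031, -0.0023], [0.8642, -0.4103, 0.2913], [0.2621, -0.1271, -0.9566]] [-0.6497, -0.0379, 0.3909]
```

View pics/side0.png

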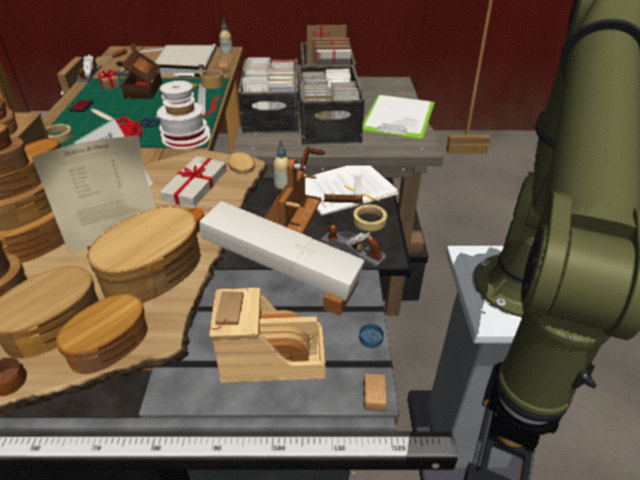

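View pics/top0.png

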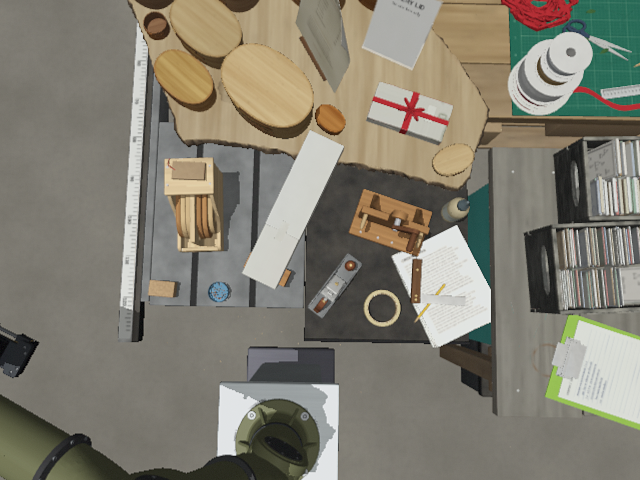

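View pics/wrist0.png

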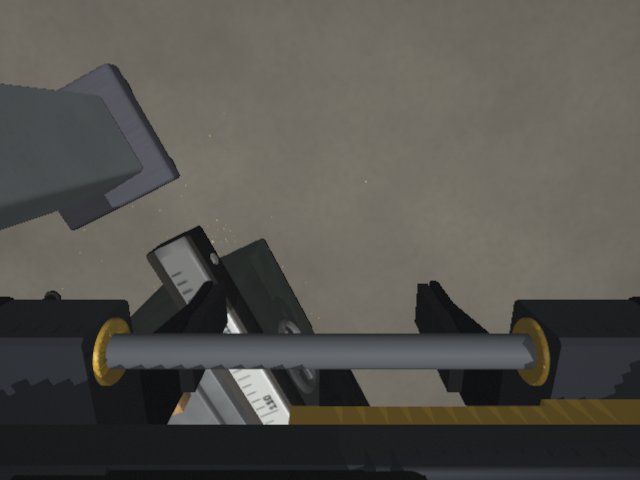

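```bash
cat > h.py <<'E'
from cell import env
import cv2, numpy as np
from scipy.spatial.transform import Rotation as Ro
def ray(c,uv):
    d=c["R"].T@np.linalg.inv(c["intrinsics"])@np.array([uv[0],uv[1],1.]); return -c["R"].T@c["t"],d
def plane(c,uv,z):
    o,d=ray(c,uv); return o+d*(z-o[2])/d[2]
def proj(c,X):
    p=c["intrinsics"]@(c["R"]@np.asarray(X,float)+c["t"]); return p[:2]/p[2]
def tri(c1,u1,c2,u2):
    o1,d1=ray(c1,u1);o2,d2=ray(c2,u2); d1/=np.linalg.norm(d1);d2/=np.linalg.norm(d2)
    A=np.stack([d1,-d2],1); s=np.linalg.lstsq(A,o2-o1,rcond=None)[0]
    p,q=o1+s[0]*d1,o2+s[1]*d2; return (p+q)/2,np.linalg.norm(p-q)
def crop(c,x0,y0,x1,y1,f,name):
    cv2.imwrite("pics/"+name,cv2.resize(c["pixels"][y0:y1,x0:x1,::-1],None,fx=f,fy=f,interpolation=cv2.INTER_CUBIC))
def tool():
    o=env.get_obs(); return o["tool_pos"],Ro.from_euler("xyz",o["tool_rot"],degrees=True)
E
python3 - <<'E'
from h import *
t=env.read_camera("top"); s=env.read_camera("side"); w=env.read_camera("wrist")
for c in(t,s,w): print((-c["R"].T@c["t"]).round(3))
p,R=tool(); print("wrist cam in tool",R.inv().apply(-w["R"].T@w["t"]-p).round(4)); print((w["R"]@R.as_matrix()).round(3))
crop(t,150,140,250,260,6,"t_rack.png"); crop(t,340,180,440,260,7,"t_stand.png")
crop(s,195,270,345,390,5,"s_rack.png"); crop(s,250,140,400,270,5,"s_stand.png")
E
```

```text
[ 0.384 -0.086  1.379]
[0.517 0.904 0.895]
[0.209 0.621 0.384]
wrist cam in tool [ 0.0788  0.0006 -0.1368]
[[ 0.002  1.     0.001]
 [-0.957  0.002 -0.291]
 [-0.291 -0.     0.957]]
```

View pics/t_rack.png

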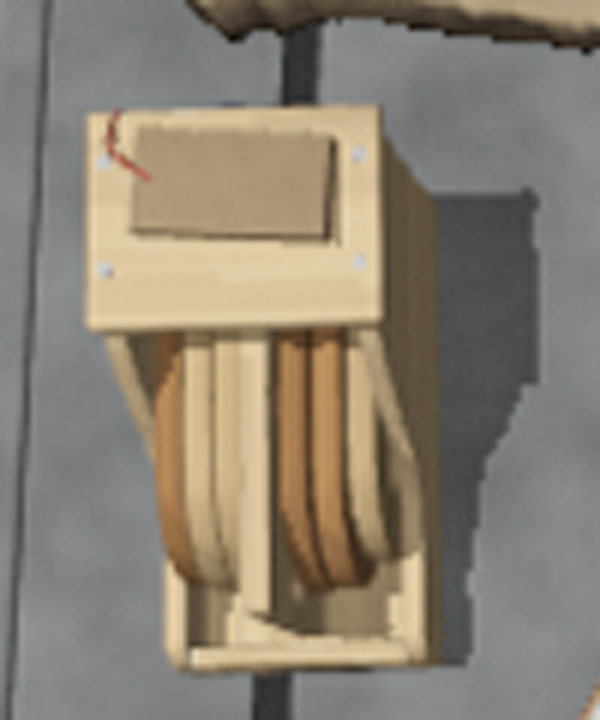

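View pics/t_stand.png

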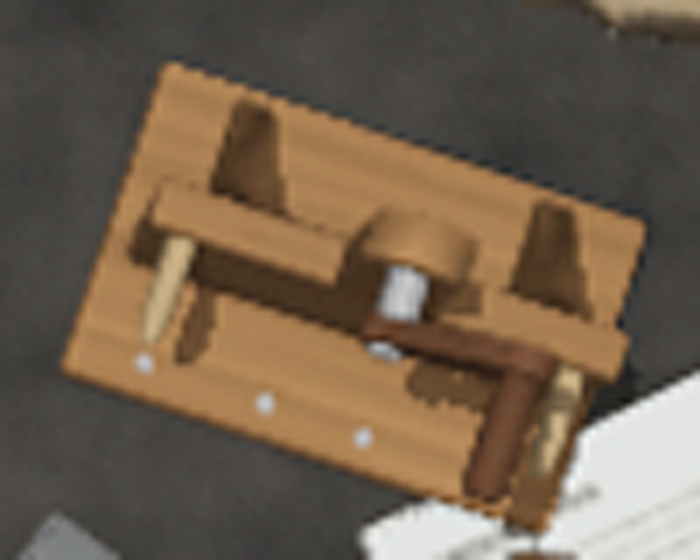

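View pics/s_rack.png

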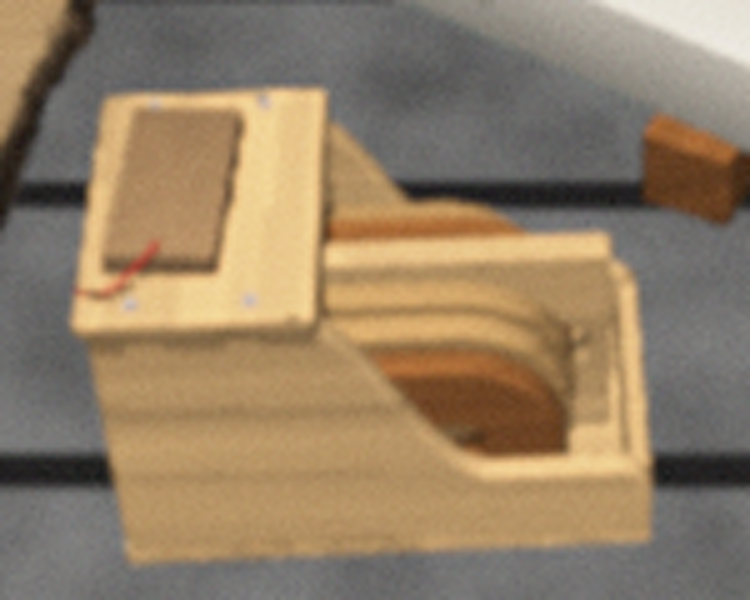

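View pics/s_stand.png

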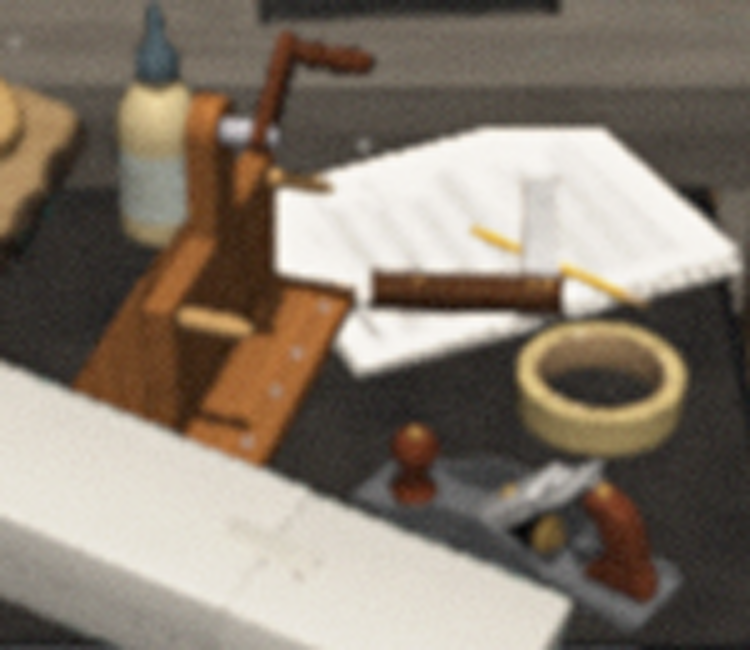

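```bash
python3 - <<'E'
from h import *
t=env.read_camera("top"); s=env.read_camera("side")
T=lambda x,y:(150+x/6,140+y/6)
cap=[plane(t,T(*p),.158) for p in[(87,112),(380,104),(382,325),(88,330)]]
for p in cap: print("cap",p.round(4))
for p in[(165,665),(430,662)]: print("lip",plane(t,T(*p),.042).round(4))
for p in[(242,612),(269,618),(240,332),(270,332)]: print("plate top",plane(t,T(*p),.124).round(4))
S=lambda x,y:(195+x/5,270+y/5)
for n,p in dict(cap_fr=(323,90),cap_fl=(320,325),cap_bl=(72,330),cap_br=(105,97)).items(): print("side",n,plane(s,S(*p),.158).round(4))
print("side lipL", plane(s,S(648,465),.042).round(4)); 
for p in[(610,236),(610,250)]: print("side plate top front",plane(s,S(*p),.124).round(4))
U=lambda x,y:(340+x/7,180+y/7)
for p in[(170,62),(645,225),(535,530),(62,370)]: print("base",plane(t,U(*p),.018).round(4))
V=lambda x,y:(250+x/5,140+y/5)
print("pegL",plane(t,U(148,342),.1).round(4),tri(t,U(148,342),s,V(252,327)))
print("pegR",plane(t,U(542,472),.1).round(4),tri(t,U(542,472),s,V(329,187)))
print("knob",tri(t,U(485,495),s,V(370,62)))
print("knobbase",tri(t,U(540,355),s,V(288,38)))
E
```

```text
cap [0.7133 0.2872 0.158 ]
cap [0.7194 0.1665 0.158 ]
cap [0.6267 0.1617 0.158 ]
cap [0.6219 0.282  0.158 ]
lip [0.4944 0.2748 0.042 ]
lip [0.4982 0.1575 0.042 ]
plate top [0.5105 0.2218 0.124 ]
plate top [0.5082 0.2104 0.124 ]
plate top [0.6291 0.2282 0.124 ]
plate top [0.6294 0.2156 0.124 ]
side cap_fr [0.6288 0.1665 0.158 ]
side cap_fl [0.6195 0.2907 0.158 ]
side cap_bl [0.7121 0.2931 0.158 ]
side cap_br [0.7183 0.1706 0.158 ]
side lipL [0.4942 0.2677 0.042 ]
side plate top front [0.5101 0.216  0.124 ]
side plate top front [0.5101 0.2236 0.124 ]
base [ 0.6784 -0.2233  0.018 ]
base [ 0.6176 -0.41    0.018 ]
base [ 0.4969 -0.3668  0.018 ]
base [ 0.5555 -0.1825  0.018 ]
pegL [ 0.5562 -0.208   0.1   ] (array([ 0.55467634, -0.20781772,  0.10069592]), np.float64(0.0028215902318490054))
pegR [ 0.5114 -0.3524  0.1   ] (array([ 0.51129233, -0.35275798,  0.09835027]), np.float64(0.0006187467456067537))
knob (array([ 0.49084856, -0.31106039,  0.20593287]), np.float64(0.0038451014079522146))
knobbase (array([ 0.53691577, -0.32835159,  0.21128584]), np.float64(0.005525250180079947))
```

```bash
python3 -m creep '[{"tx":-0.0445,"ty":-0.0295,"tz":-0.014,"rz":-3.5},{"tx":-0.0445,"ty":-0.0295,"tz":-0.014},{"tx":-0.0445,"ty":-0.0295,"tz":-0.014},{"tx":-0.0445,"ty":-0.0295,"tz":-0.014},{"tx":-0.0445,"ty":-0.0295,"tz":-0.014},{"tx":-0.0445,"ty":-0.0295,"tz":-0.014},{"tx":-0.0445,"ty":-0.0295,"tz":-0.014},{"tx":-0.0445,"ty":-0.0295},{"rz":-8.2},{"rz":-8.2},{"rz":-8.2},{},{}]' 0.045 
python3 - <<'E'
from h import *
o=env.get_obs();print(o["qpos"].round(1))
w=env.read_camera("wrist");cv2.imwrite("pics/w1.png",w["pixels"][:,:,::-1])
E
```

```text
[-63.7  18.4  -4.   83.1   1.3  78.5  -3.3]$[0]: bad value
```

View pics/w1.png

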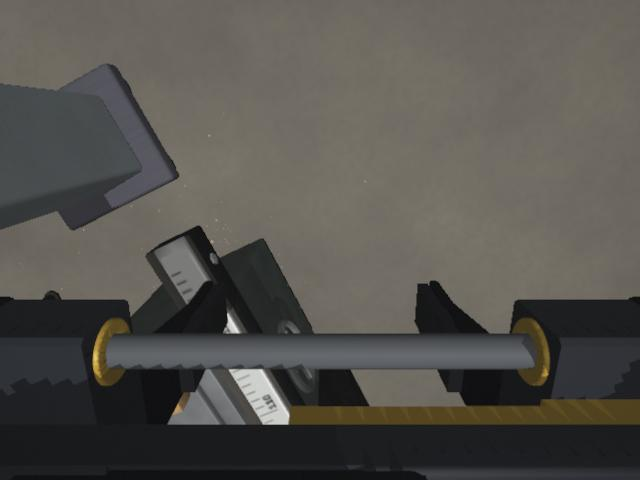

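```bash
python3 -m creep '[{"tx":-0.0445,"ty":-0.0295,"tz":-0.014,"rx":0,"ry":0,"rz":0},{"tx":-0.0445,"ty":-0.0295,"tz":-0.014,"rx":0,"ry":0,"rz":0},{"tx":-0.0445,"ty":-0.0295,"tz":-0.014,"rx":0,"ry":0,"rz":0},{"tx":-0.0445,"ty":-0.0295,"tz":-0.014,"rx":0,"ry":0,"rz":0},{"tx":-0.0445,"ty":-0.0295,"tz":-0.014,"rx":0,"ry":0,"rz":0},{"tx":-0.0445,"ty":-0.0295,"tz":-0.014,"rx":0,"ry":0,"rz":0},{"tx":-0.0445,"ty":-0.0295,"tz":-0.014,"rx":0,"ry":0,"rz":0},{"tx":-0.0445,"ty":-0.0295,"tz":0,"rx":0,"ry":0,"rz":0},{"tx":0,"ty":0,"tz":0,"rx":0,"ry":0,"rz":-9.4},{"tx":0,"ty":0,"tz":0,"rx":0,"ry":0,"rz":-9.4},{"tx":0,"ty":0,"tz":0,"rx":0,"ry":0,"rz":-9.4},{"tx":0,"ty":0,"tz":0,"rx":0,"ry":0,"rz":0}]' 0.045 
python3 - <<'E'
from h import *
o=env.get_obs();print(o["qpos"].round(1))
w=env.read_camera("wrist");cv2.imwrite("pics/w1.png",w["pixels"][:,:,::-1])
E
```

```text
time_s: 1.95
tool_pos: [0.4997, 0.22, 0.3457]
tool_rot: [180.0, 0.0, -177.4]
force: [-0.4, -0.7, 0.1]
grip_width: 0.0449
[-37.6   3.8  11.7  89.3  -0.8  87.   66.7]
```

View pics/w1.png

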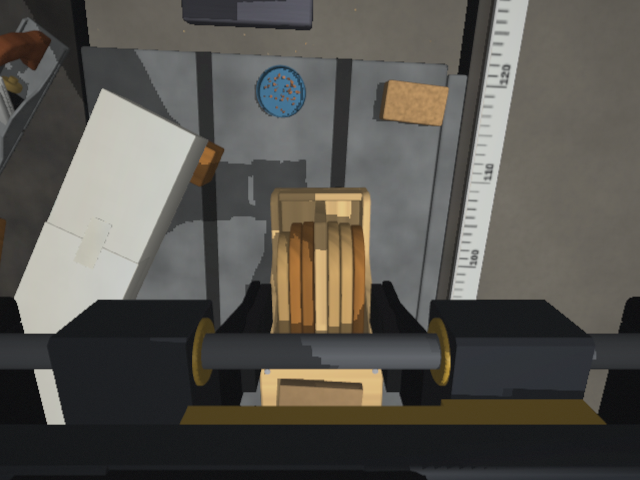

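```bash
python3 - <<'E'
from h import *
w=env.read_camera("wrist");crop(w,260,180,380,330,5,"w1c.png")
E
```

```text
(no output)
```

View pics/w1c.png

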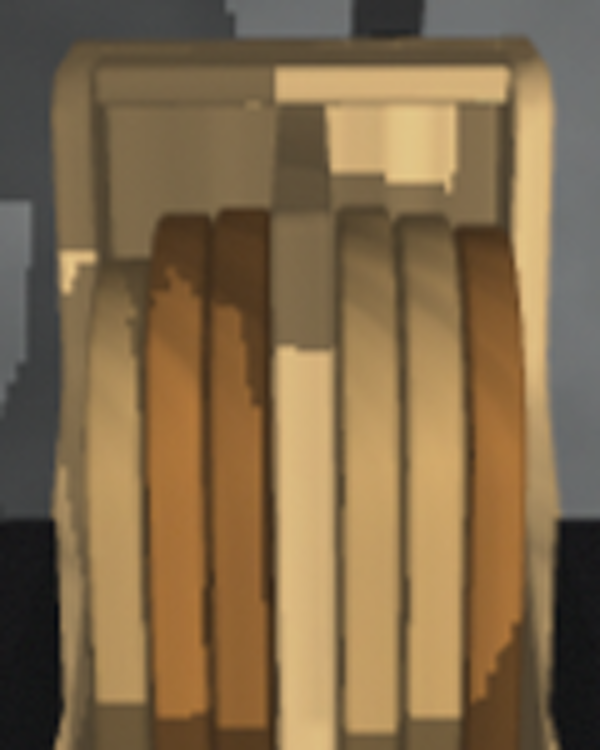

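```bash
python3 - <<'E'
from h import *
w=env.read_camera("wrist")
W=lambda x,y:(260+x/5,180+y/5)
for p in[(271,210),(335,210),(274,600),(336,600)]: print(plane(w,W(*p),.124).round(4))
for p in[(65,40),(545,38)]: print("lip",plane(w,W(*p),.042).round(4))
E
```

```text
[0.5135 0.2143 0.124 ]
[0.5129 0.2265 0.124 ]
[0.5949 0.2182 0.124 ]
[0.5944 0.2307 0.124 ]
lip [0.4968 0.1652 0.042 ]
lip [0.4914 0.2745 0.042 ]
```

```bash
python3 -m creep '[{"tx":-0.0085,"ty":-0.0582,"tz":-0.0035,"rx":0,"ry":0,"rz":0},{"tx":-0.0085,"ty":-0.0582,"tz":-0.0035,"rx":0,"ry":0,"rz":0},{"tx":-0.0085,"ty":-0.0582,"tz":-0.0035,"rx":0,"ry":0,"rz":0},{"tx":-0.0085,"ty":-0.0582,"tz":-0.0035,"rx":0,"ry":0,"rz":0},{"tx":-0.0085,"ty":-0.0582,"tz":-0.0035,"rx":0,"ry":0,"rz":0},{"tx":-0.0085,"ty":-0.0582,"tz":-0.0035,"rx":0,"ry":0,"rz":0},{"tx":-0.0085,"ty":-0.0582,"tz":-0.0035,"rx":0,"ry":0,"rz":0},{"tx":-0.0085,"ty":-0.0582,"tz":-0.0035,"rx":0,"ry":0,"rz":0},{"tx":-0.0085,"ty":-0.0582,"tz":-0.0035,"rx":0,"ry":0,"rz":0},{"tx":0,"ty":0,"tz":0,"rx":0,"ry":0,"rz":10.4},{"tx":0,"ty":0,"tz":0,"rx":0,"ry":0,"rz":10.4},{"tx":0,"ty":0,"tz":0,"rx":0,"ry":0,"rz":0}]'
python3 - <<'E'
from h import *
o=env.get_obs();print(o["qpos"].round(1))
w=env.read_camera("wrist");cv2.imwrite("pics/w2.png",w["pixels"][:,:,::-1])
E
```

```text
time_s: 3.6
tool_pos: [0.6006, -0.2996, 0.3768]
tool_rot: [-180.0, -0.0, 161.9]
force: [-0.5, -0.5, 0.7]
grip_width: 0.0448
[ -2.4  22.6  39.2  67.9 -14.1  94.1 105.4]
```

View pics/w2.png

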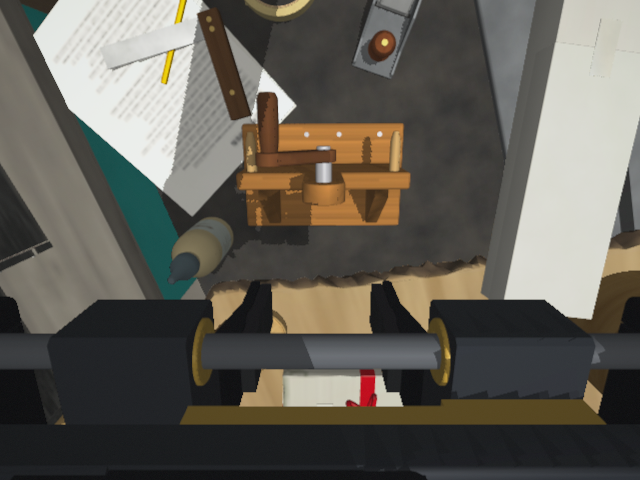

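```bash
python3 - <<'E'
from h import *
w=env.read_camera("wrist");crop(w,230,85,420,235,4,"w2c.png")
np.savez("w2cam.npz",R=w["R"],t=w["t"],intrinsics=w["intrinsics"])
E
```

```text
(no output)
```

View pics/w2c.png

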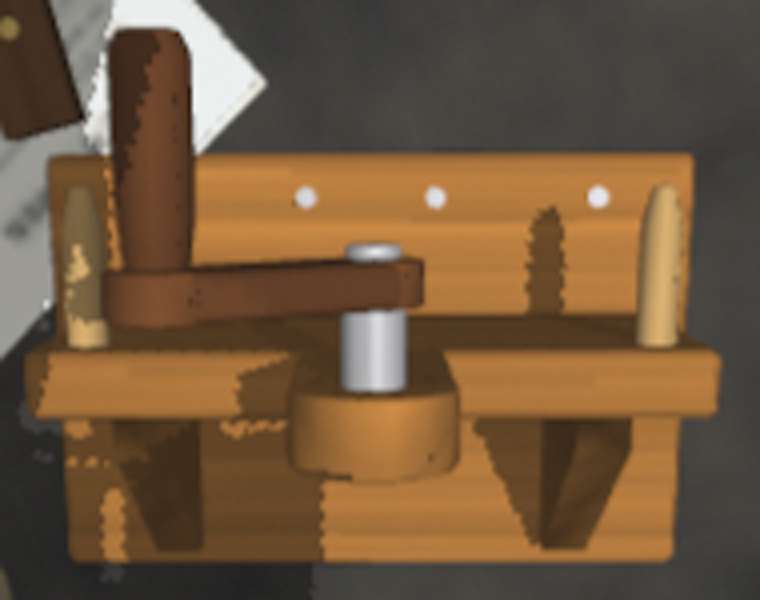

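```bash
python3 - <<'E'
from h import *
w=dict(np.load("w2cam.npz")); W=lambda x,y:(230+x/4,85+y/4)
g={}
for n,p,z in[("tipL",(663,186),.1),("tipR",(82,186),.1),("baseL",(659,345),.1),("baseR",(88,345),.1),("faceL",(718,352),.114),("faceR",(32,350),.114),("bfL",(692,155),.018),("bfR",(50,155),.018)]:
    g[n]=plane(w,W(*p),z); print(n,g[n].round(4))
for a,b in[("tipL","tipR"),("faceL","faceR"),("bfL","bfR")]:
    d=g[a]-g[b]; print(a,np.linalg.norm(d[:2]).round(4),np.degrees(np.arctan2(-d[0],d[1])).round(2),"mid",((g[a]+g[b])/2).round(4))
th=np.radians(-17.9);c,s_=np.cos(th),np.sin(th)
for a,b,x in[("tipL","tipR",-.04),("faceL","faceR",0),("bfL","bfR",-.048)]:
    m=(g[a]+g[b])/2; print(a,(m[:2]-x*np.array([c,s_])).round(4))
s=env.read_camera("side")
cv2.imwrite("pics/s2.png",cv2.resize(s["pixels"][130:280,240:420,::-1],None,fx=4,fy=4,interpolation=cv2.INTER_CUBIC))
E
```

```text
tipL [ 0.5594 -0.2049  0.1   ]
tipR [ 0.5136 -0.3468  0.1   ]
baseL [ 0.5983 -0.2162  0.1   ]
baseR [ 0.552  -0.3598  0.1   ]
faceL [ 0.6022 -0.2042  0.114 ]
faceR [ 0.5479 -0.371   0.114 ]
bfL [ 0.5599 -0.1803  0.018 ]
bfR [ 0.4996 -0.3672  0.018 ]
tipL 0.1492 -17.88 mid [ 0.5365 -0.2759  0.1   ]
faceL 0.1754 -18.04 mid [ 0.5751 -0.2876  0.114 ]
bfL 0.1964 -17.88 mid [ 0.5297 -0.2738  0.018 ]
tipL [ 0.5746 -0.2882]
faceL [ 0.5751 -0.2876]
bfL [ 0.5754 -0.2885]
```

View pics/s2.png

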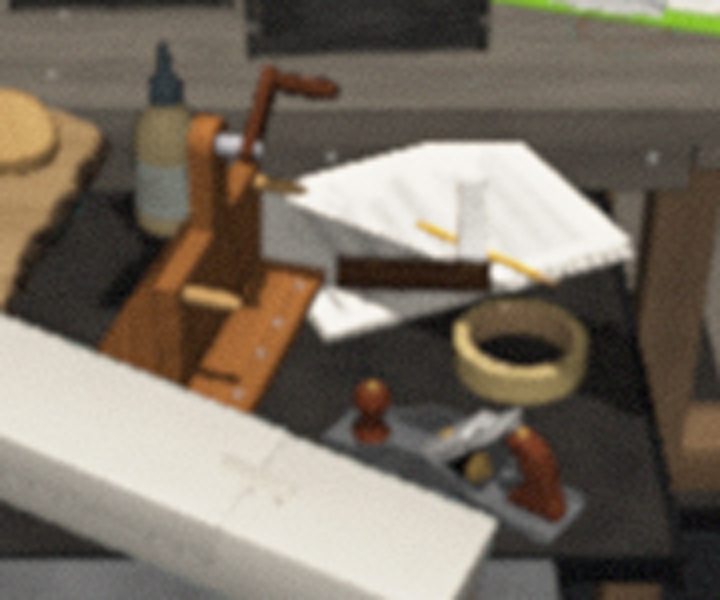

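```bash
python3 -m creep '[{"tx":0,"ty":0,"tz":0,"rx":0,"ry":0,"rz":-10.45},{"tx":0,"ty":0,"tz":0,"rx":0,"ry":0,"rz":-10.45},{"tx":0.0059,"ty":0.058,"tz":0.007,"rx":0,"ry":0,"rz":0},{"tx":0.0059,"ty":0.058,"tz":0.007,"rx":0,"ry":0,"rz":0},{"tx":0.0059,"ty":0.058,"tz":0.007,"rx":0,"ry":0,"rz":0},{"tx":0.0059,"ty":0.058,"tz":0.007,"rx":0,"ry":0,"rz":0},{"tx":0.0059,"ty":0.058,"tz":0.014,"rx":0,"ry":0,"rz":0},{"tx":0.0059,"ty":0.058,"tz":0.02,"rx":0,"ry":0,"rz":0},{"tx":0.0059,"ty":0.058,"tz":0.02,"rx":0,"ry":0,"rz":0},{"tx":0.0059,"ty":0.058,"tz":0.025,"rx":0,"ry":0,"rz":0},{"tx":0.0059,"ty":0.058,"tz":0.03,"rx":0,"ry":0,"rz":0},{"tx":0,"ty":0,"tz":0.03,"rx":0,"ry":0,"rz":0},{"tx":0,"ty":0,"tz":0,"rx":0,"ry":0,"rz":0}]'
python3 - <<'E'
from h import *
o=env.get_obs();print(o["qpos"].round(1))
w=env.read_camera("wrist");cv2.imwrite("pics/w3.png",w["pixels"][:,:,::-1])
E
```

```text
time_s: 5.38
tool_pos: [0.5211, 0.2155, 0.2097]
tool_rot: [-179.9, -0.2, -177.1]
force: [0.3, -1.5, -0.6]
grip_width: 0.0452
[-39.5   9.3  15.9  99.   -2.6  72.3  70. ]
```

View pics/w3.png

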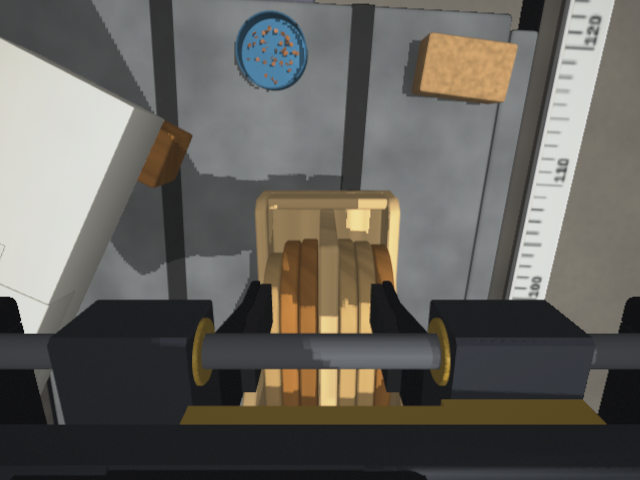

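```bash
python3 -m creep '[{"tx":-0.0023,"ty":0.0054,"tz":0,"rx":0,"ry":0,"rz":-0.1},{"tx":0,"ty":0,"tz":0.03,"rx":0,"ry":0,"rz":0},{"tx":0,"ty":0,"tz":0.03,"rx":0,"ry":0,"rz":0},{"tx":0,"ty":0,"tz":0.02,"rx":0,"ry":0,"rz":0},{"tx":0,"ty":0,"tz":0,"rx":0,"ry":0,"rz":0},{"tx":0,"ty":0,"tz":0,"rx":0,"ry":0,"rz":0}]' 0.045
python3 - <<'E'
from h import *
w=env.read_camera("wrist");cv2.imwrite("pics/w4.png",w["pixels"][:,:,::-1])
w=env.read_camera("side");crop(w,200,270,350,390,5,"s4.png")
E
```

```text
time_s: 6.18
tool_pos: [0.5262, 0.2214, 0.1337]
tool_rot: [179.9, 0.2, -177.2]
force: [0.5, 0.1, 0.5]
grip_width: 0.0452
```

View pics/w4.png

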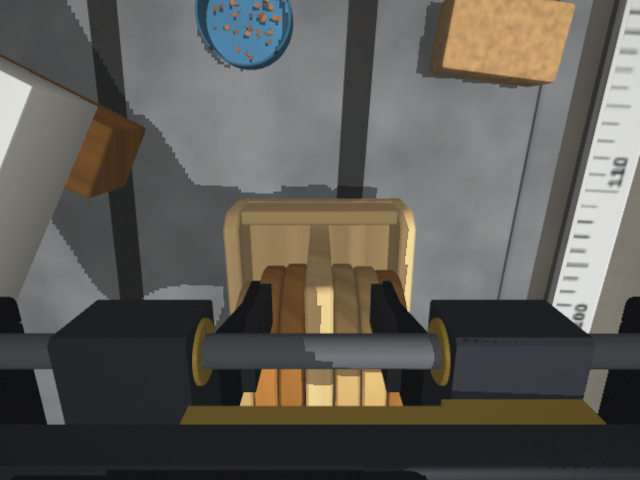

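View pics/s4.png

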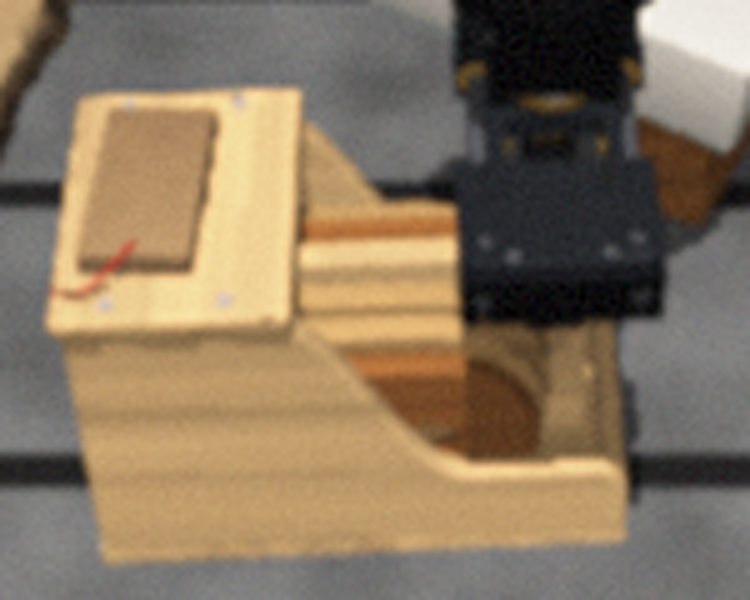

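```bash
python3 - <<'E'
from h import *
w=env.read_camera("wrist")
print(tool()[0],[plane(w,(u,287),.124).round(4) for u in(305,333)])
E
```

```text
[0.52581162 0.22150633 0.13339372] [array([0.5129, 0.2145, 0.124 ]), array([0.5123, 0.226 , 0.124 ])]
```

```bash
python3 -m creep '[{"tx":0.003,"ty":-0.0005,"tz":0.0135,"rx":0,"ry":0,"rz":0},{"tx":0,"ty":0,"tz":0,"rx":0,"ry":0,"rz":0},{"tx":0,"ty":0,"tz":0,"rx":0,"ry":0,"rz":0}]' && python3 -m creep '[{"tx":0,"ty":0,"tz":0,"rx":0,"ry":0,"rz":0},{"tx":0,"ty":0,"tz":0,"rx":0,"ry":0,"rz":0},{"tx":0,"ty":0,"tz":0,"rx":0,"ry":0,"rz":0},{"tx":0,"ty":0,"tz":0,"rx":0,"ry":0,"rz":0},{"tx":0,"ty":0,"tz":0,"rx":0,"ry":0,"rz":0},{"tx":0,"ty":0,"tz":0,"rx":0,"ry":0,"rz":0}]' 0.0 50
```

```text
time_s: 6.7
tool_pos: [0.5217, 0.2204, 0.1181]
tool_rot: [-180.0, -0.0, -177.1]
force: [-0.2, 0.0, -0.3]
grip_width: 0.0449
time_s: 7.45
tool_pos: [0.5219, 0.2205, 0.1184]
tool_rot: [180.0, 0.0, -177.1]
force: [0.0, -0.4, 0.8]
grip_width: 0.0116
```

```bash
python3 -m creep '[{"tx":-0.0029,"ty":0,"tz":-0.0056,"rx":0,"ry":1.6,"rz":0},{"tx":-0.0029,"ty":0,"tz":-0.0054,"rx":0,"ry":1.6,"rz":0},{"tx":-0.0029,"ty":0,"tz":-0.0053,"rx":0,"ry":1.6,"rz":0}]' && python3 -m creep '[{"tx":-0.0029,"ty":0,"tz":-0.0053,"rx":0,"ry":1.6,"rz":0},{"tx":-0.0029,"ty":0,"tz":-0.0053,"rx":0,"ry":1.6,"rz":0},{"tx":-0.0029,"ty":0,"tz":-0.0053,"rx":0,"ry":1.6,"rz":0},{"tx":0,"ty":0,"tz":0,"rx":0,"ry":0,"rz":0},{"tx":0,"ty":0,"tz":0,"rx":0,"ry":0,"rz":0}]'
python3 - <<'E'
from h import *
w=env.read_camera("wrist");cv2.imwrite("pics/w5.png",w["pixels"][:,:,::-1])
w=env.read_camera("side");crop(w,200,270,350,390,5,"s5.png")
E
```

```text
time_s: 7.82
tool_pos: [0.5309, 0.221, 0.1344]
tool_rot: [-180.0, -4.9, -177.1]
force: [-0.1, -0.6, -0.9]
grip_width: 0.0119
time_s: 8.45
tool_pos: [0.541, 0.2214, 0.1488]
tool_rot: [-180.0, -9.6, -177.1]
force: [0.1, -0.9, 0.3]
grip_width: 0.0112
```

View pics/s5.png

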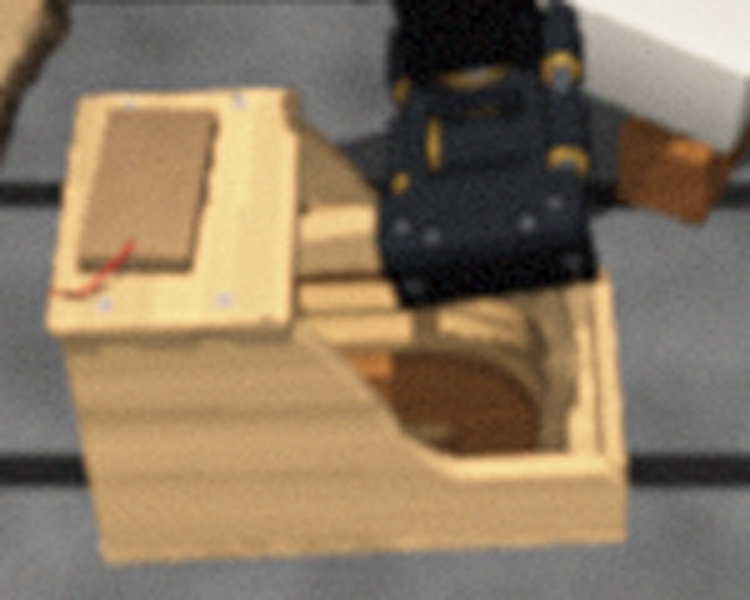

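View pics/w5.png

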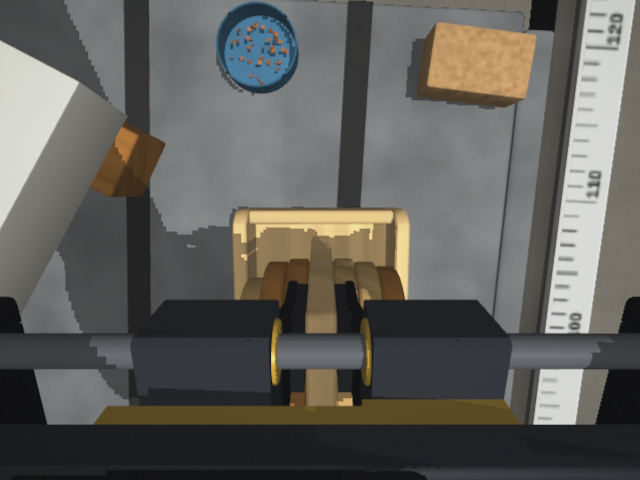

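```bash
python3 -m creep '[{"tx":0.02,"ty":0,"tz":0,"rx":0,"ry":0,"rz":0},{"tx":0.02,"ty":0,"tz":0,"rx":0,"ry":0,"rz":0},{"tx":0.02,"ty":0,"tz":0,"rx":0,"ry":0,"rz":0}]' && python3 -m creep '[{"tx":0.02,"ty":0,"tz":0,"rx":0,"ry":0,"rz":0},{"tx":0.02,"ty":0,"tz":0,"rx":0,"ry":0,"rz":0},{"tx":0.025,"ty":0,"tz":0,"rx":0,"ry":0,"rz":0},{"tx":0,"ty":0,"tz":0,"rx":0,"ry":0,"rz":0},{"tx":0,"ty":0,"tz":0,"rx":0,"ry":0,"rz":0}]'
python3 - <<'E'
from h import *
print(env.get_obs()["qpos"].round(1))
w=env.read_camera("wrist");cv2.imwrite("pics/w6.png",w["pixels"][:,:,::-1])
w=env.read_camera("side");crop(w,200,270,350,390,5,"s6.png")
E
```

```text
time_s: 8.93
tool_pos: [0.4814, 0.2185, 0.1592]
tool_rot: [180.0, -9.6, -177.1]
force: [-0.7, -0.1, -0.7]
grip_width: 0.0117
time_s: 9.55
tool_pos: [0.4189, 0.2154, 0.1702]
tool_rot: [180.0, -9.5, -177.1]
force: [-0.0, 0.3, -0.9]
grip_width: 0.0113
[-40.6   6.2  13.9 107.6  -5.5  75.2  68.1]
```

View pics/s6.png

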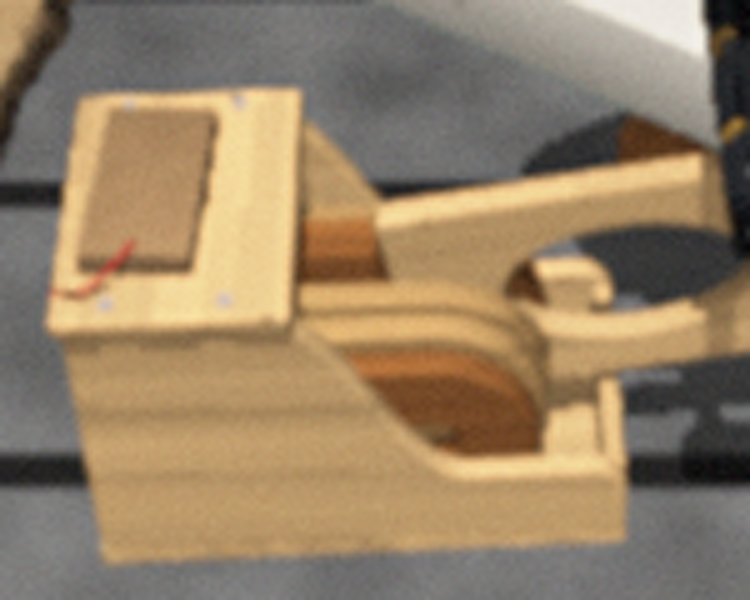

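View pics/w6.png

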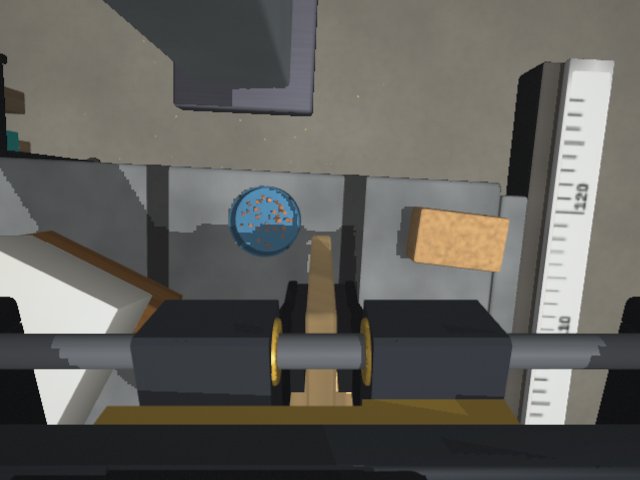

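```bash
python3 -m creep '[{"tx":0.0066,"ty":0,"tz":-0.0395,"rx":0,"ry":0,"rz":0},{"tx":0.0066,"ty":0,"tz":-0.0395,"rx":0,"ry":0,"rz":0},{"tx":0.0066,"ty":0,"tz":-0.0395,"rx":0,"ry":0,"rz":0},{"tx":0.0066,"ty":0,"tz":-0.0395,"rx":0,"ry":0,"rz":0},{"tx":0,"ty":0,"tz":0,"rx":0,"ry":-4.8,"rz":0},{"tx":0,"ty":0,"tz":0,"rx":0,"ry":-4.75,"rz":0},{"tx":-0.0125,"ty":-0.0507,"tz":0,"rx":0,"ry":0,"rz":0},{"tx":-0.0125,"ty":-0.0507,"tz":0,"rx":0,"ry":0,"rz":0},{"tx":-0.0125,"ty":-0.0507,"tz":0,"rx":0,"ry":0,"rz":0},{"tx":-0.0125,"ty":-0.0507,"tz":0,"rx":0,"ry":0,"rz":0},{"tx":0,"ty":0,"tz":0,"rx":0,"ry":0,"rz":0}]'
python3 - <<'E'
from h import *
print(env.get_obs()["qpos"].round(1))
w=env.read_camera("side");cv2.imwrite("pics/s7.png",w["pixels"][:,:,::-1])
w=env.read_camera("top");cv2.imwrite("pics/t7.png",w["pixels"][:,:,::-1])
E
```

```text
time_s: 11.02
tool_pos: [0.4798, 0.0098, 0.3303]
tool_rot: [-179.9, -0.0, -177.7]
force: [-0.3, 0.4, -1.2]
grip_width: 0.0116
[-32.4  -5.5  26.2  99.5   2.5  85.5  85.7]
```

View pics/s7.png

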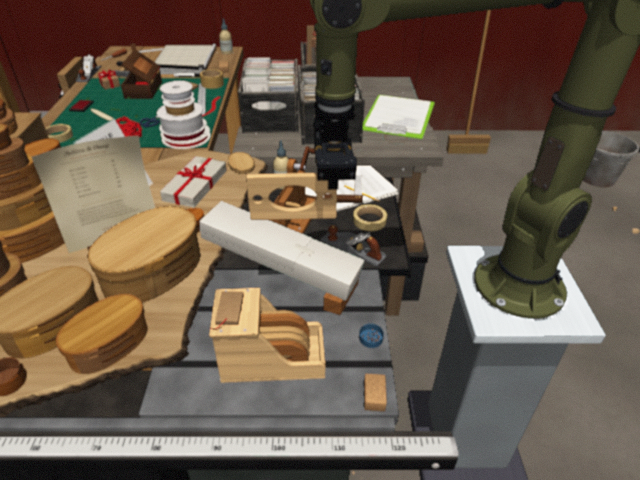

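View pics/t7.png

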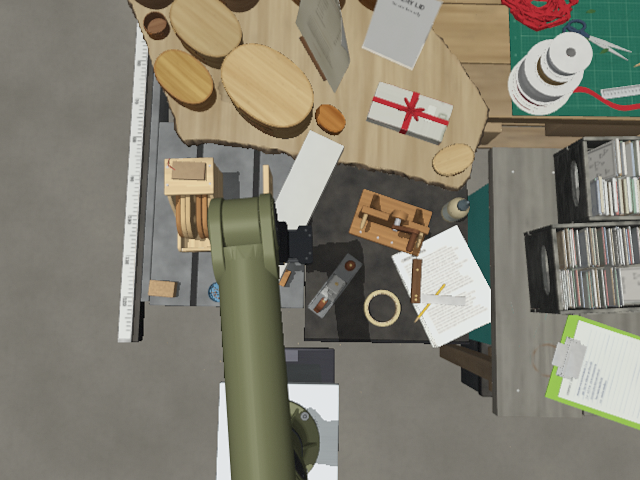

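```bash
python3 - <<'E'
from h import *
s=env.read_camera("side");crop(s,240,140,360,230,6,"s7c.png")
p,R=tool(); print(p)
for a in(-.075,.075): # tool frame: plate +x = -tool x ; TCP at plate (-.0857,.0504)
    for off in(-6e-3,6e-3):
        X=p+R.apply([-(a+.0857),off,.0504]); uv=proj(s,X); print(a,X.round(4),((uv-[240,140])*6).round(1))
E
```

```text
[0.47878478 0.01605765 0.32997306]
-0.075 [0.4897 0.0106 0.2796] [518.4 340.4]
-0.075 [0.4891 0.0226 0.2796] [520.7 359.5]
0.075 [0.6395 0.0182 0.2793] [100.  352.2]
0.075 [0.6389 0.0301 0.2793] [ 98.7 371.5]
```

View pics/s7c.png

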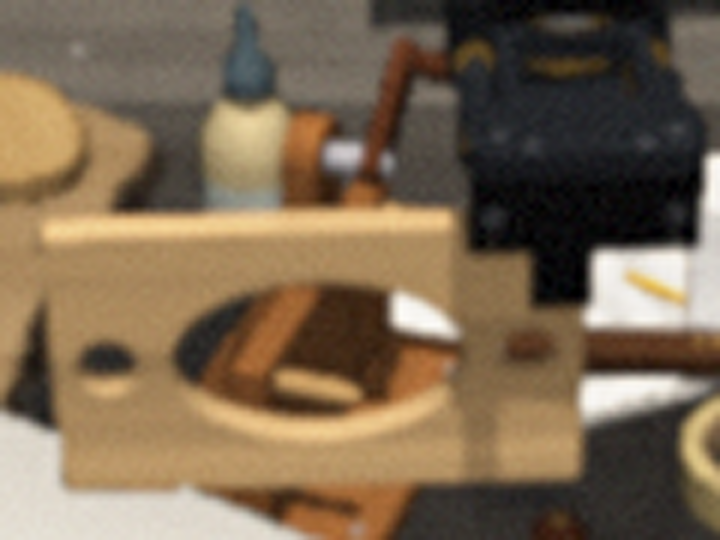

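```bash
python3 -m creep '[{"tx":0,"ty":0,"tz":0,"rx":0,"ry":0,"rz":0},{"tx":0,"ty":0,"tz":0,"rx":0,"ry":0,"rz":0},{"tx":0,"ty":0,"tz":0,"rx":0,"ry":0,"rz":0}]';python3 - <<'E'
from h import *
p,R=tool(); s=env.read_camera("side");crop(s,240,140,360,230,6,"s8c.png")
print(p)
P=lambda x,z,y:((proj(s,p+R.apply([-(x+.0857),y,.0504-z]))-[240,140])*6).round(1)
for n,x,z in[("ha",-.075,0),("hb",.075,0),("fb",-.095,-.056),("rb",.095,-.056),("rt",.095,.056),("ft",-.095,.056)]: print(n,P(x,z,.006),P(x,z,-.006))
E
```

```text
time_s: 11.55
tool_pos: [0.4786, 0.0158, 0.3302]
tool_rot: [180.0, -0.0, -177.1]
force: [-0.6, 0.4, -0.7]
grip_width: 0.0116
[0.47864197 0.01584272 0.3302066 ]
ha [521.  358.6] [518.7 339.5]
hb [ 99.  370.5] [100.3 351.2]
fb [572.5 482. ] [569.8 462.4]
rb [ 55.1 497.5] [ 56.7 477.7]
rt [ 28.7 238.1] [ 30.6 219.3]
ft [581.5 223.7] [578.6 205.1]
```

View pics/s8c.png

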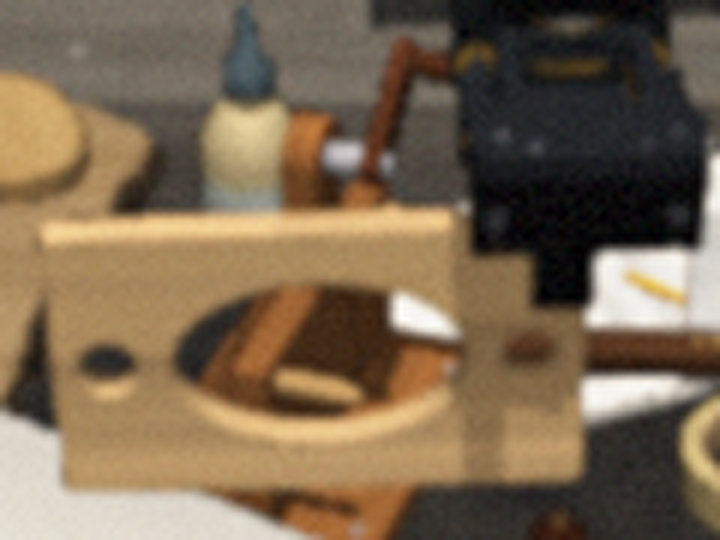

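```bash
python3 -m creep '[{"tx":0,"ty":0,"tz":0,"rx":0,"ry":0,"rz":10.05},{"tx":0,"ty":0,"tz":0,"rx":0,"ry":0,"rz":10.05},{"tx":0,"ty":0,"tz":0,"rx":0,"ry":0,"rz":10.05},{"tx":0,"ty":0,"tz":0,"rx":0,"ry":0,"rz":10.05},{"tx":0,"ty":0,"tz":0,"rx":0,"ry":0,"rz":10.05},{"tx":0,"ty":0,"tz":0,"rx":0,"ry":0,"rz":10.05},{"tx":0,"ty":0,"tz":0,"rx":0,"ry":0,"rz":10.05},{"tx":0,"ty":0,"tz":0,"rx":0,"ry":0,"rz":10.05},{"tx":0,"ty":0,"tz":0,"rx":0,"ry":0,"rz":10.05},{"tx":0,"ty":0,"tz":0,"rx":0,"ry":0,"rz":10.05},{"tx":0,"ty":0,"tz":0,"rx":0,"ry":0,"rz":10.05},{"tx":0,"ty":0,"tz":0,"rx":0,"ry":0,"rz":0},{"tx":0,"ty":0,"tz":0,"rx":0,"ry":0,"rz":0}]'
python3 - <<'E'
from h import *
print(env.get_obs()["qpos"].round(1))
t=env.read_camera("top")
im=cv2.imread("pics/t7.png")
cv2.imwrite("pics/t7c.png",cv2.resize(im[180:340,290:450],None,fx=4,fy=4,interpolation=cv2.INTER_CUBIC))
for n,uv,z in[("plane far",(352,255),.05),("plane right",(362,262),.04),("plane near",(312,312),.03),("square",(417,262),.017),("sqbottom",(417,302),.017),("tape",(382,290),.025)]: 
    X=plane(t,uv,z); d=X[:2]-[.5751,-.288]; print(n,X.round(3),"stand",(d@[.9516,-.3074]).round(3),(d@[.3074,.9516]).round(3))
E
```

```text
time_s: 13.22
tool_pos: [0.4787, 0.0153, 0.3302]
tool_rot: [-180.0, 0.0, 72.5]
force: [-0.1, -0.4, -1.0]
grip_width: 0.012
[-27.1  -5.2  20.7  99.4   1.8  85.4 -24.2]
plane far [ 0.493 -0.189  0.05 ] stand -0.109 0.069
plane right [ 0.475 -0.217  0.04 ] stand -0.117 0.037
plane near [ 0.34  -0.087  0.03 ] stand -0.286 0.119
square [ 0.48  -0.369  0.017] stand -0.066 -0.106
sqbottom [ 0.372 -0.368  0.017] stand -0.168 -0.139
tape [ 0.402 -0.273  0.025] stand -0.169 -0.039
```

View pics/t7c.png

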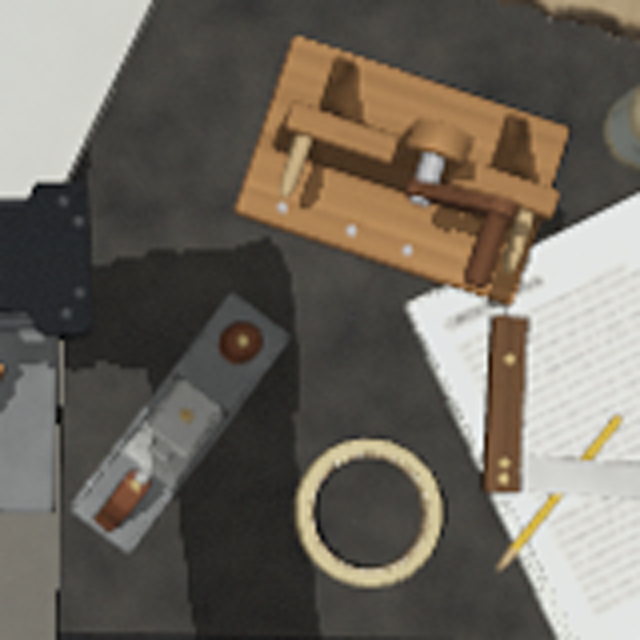

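```bash
python3 -m creep '[{"tx":-0.0435,"ty":0.0239,"tz":0,"rx":0,"ry":0,"rz":0},{"tx":-0.0435,"ty":0.0239,"tz":0,"rx":0,"ry":0,"rz":0},{"tx":-0.0435,"ty":0.0239,"tz":0,"rx":0,"ry":0,"rz":0},{"tx":-0.0435,"ty":0.0239,"tz":0,"rx":0,"ry":0,"rz":0.4},{"tx":0,"ty":0,"tz":0,"rx":0,"ry":0,"rz":0},{"tx":0,"ty":0,"tz":0,"rx":0,"ry":0,"rz":0},{"tx":0,"ty":0,"tz":0,"rx":0,"ry":0,"rz":0}]'
python3 - <<'E'
from h import *
print(env.get_obs()["qpos"].round(1),env.get_obs()["tool_pos"])
t=env.read_camera("top");crop(t,330,170,450,260,6,"t9.png")
t=env.read_camera("side");crop(t,220,110,380,230,5,"s9.png")
t=env.read_camera("wrist");cv2.imwrite("pics/w9.png",t["pixels"][:,:,::-1])
E
```

```text
time_s: 14.15
tool_pos: [0.5172, -0.1777, 0.3301]
tool_rot: [-179.9, -0.0, 72.1]
force: [-0.5, 0.6, 0.3]
grip_width: 0.0115
[-15.9   4.   34.2  91.5  -2.3  85.3   0.5] [ 0.51717389 -0.17774859  0.33010247]
```

View pics/t9.png

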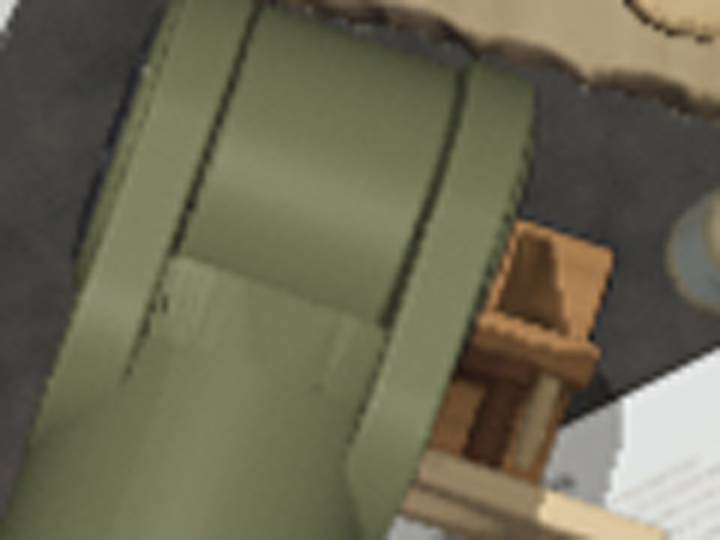

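View pics/s9.png

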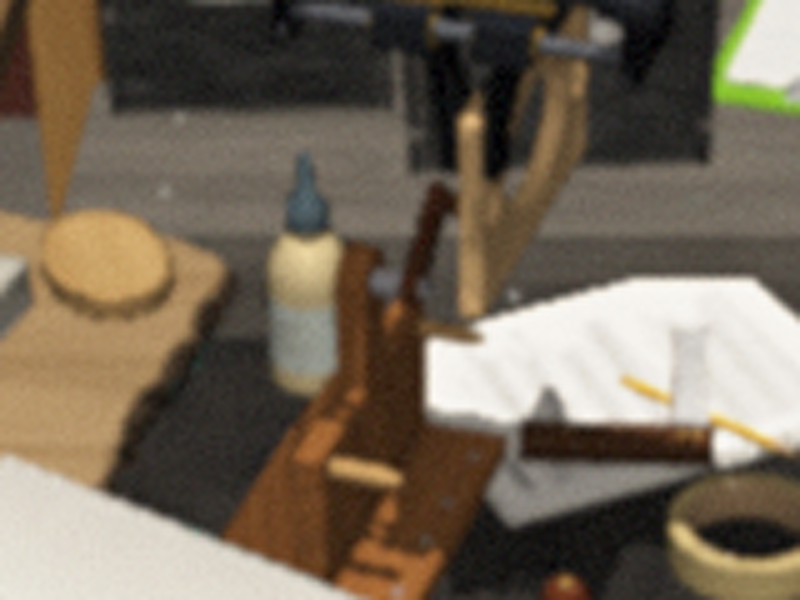

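View pics/w9.png

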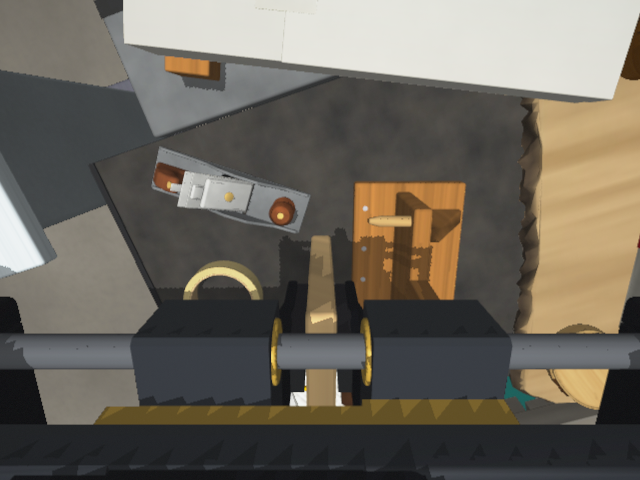

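```bash
python3 - <<'E'
from h import *
w=env.read_camera("wrist");p,R=tool();print(p)
crop(w,260,170,480,310,3.6,"w9c.png")
f=lambda uv,z:R.inv().apply(plane(w,uv,z)-p).round(4)
print("plate end top",f((321,236),p[2]+.0056),f((311,236),p[2]+.0056),f((331,236),p[2]+.0056))
print("tip",f((369,222),.1),plane(w,(369,222),.1)); print("base",f((411,220),.1),plane(w,(411,220),.1))
E
```

```text
[ 0.5170396  -0.1785746   0.33029358]
plate end top [ 0.0417  0.0012 -0.0056] [ 0.0417 -0.0023 -0.0056] [ 0.0417  0.0047 -0.0056]
tip [-0.0135  0.0487  0.2303] [ 0.55903626 -0.20638587  0.1       ]
base [-0.0114  0.0895  0.2302] [ 0.59850578 -0.21700185  0.1       ]
```

View pics/w9c.png

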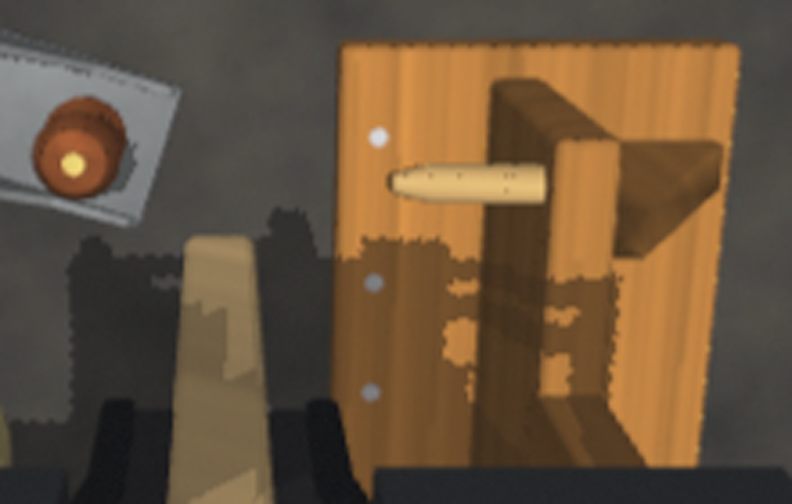

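```bash
python3 - <<'E'
from h import *
w=env.read_camera("wrist");p,R=tool()
f=lambda uv,z:R.inv().apply(plane(w,uv,z)-p).round(4)
W=lambda x,y:(260+x/3.6,170+y/3.6)
print("end bottom",f(W(185,237),p[2]-.1064),f(W(254,237),p[2]-.1064))
for x,y in[(390,183),(545,184)]: print(f(W(x,y),.1))
print("nails",[f(W(x,y),.018) for x,y in[(378,137),(373,283),(371,392)]])
print("base front edge",[f(W(x,y),.018) for x,y in[(340,45),(333,390)]], "left edge",[f(W(x,y),.018) for x,y in[(340,45),(740,45)]])
print("face front top edge",[f(W(x,y),.114) for x,y in[(558,142),(543,395)]])
E
```

```text
end bottom [ 0.0088 -0.0047  0.1064] [0.0088 0.0078 0.1064]
[-0.0123  0.048   0.2303]
[-0.0125  0.09    0.2302]
nails [array([-0.0175,  0.054 ,  0.3123]), array([-0.0679,  0.0541,  0.3123]), array([-0.1077,  0.0548,  0.3123])]
base front edge [array([0.0126, 0.0407, 0.3123]), array([-0.107 ,  0.0416,  0.3123])] left edge [array([0.0126, 0.0407, 0.3123]), array([0.0129, 0.1694, 0.3122])]
face front top edge [array([0.0022, 0.0891, 0.2162]), array([-0.0683,  0.0902,  0.2162])]
```

```bash
python3 -m creep '[{"tx":-0.0012,"ty":0,"tz":0.03,"rx":0,"ry":0,"rz":-0.4},{"tx":0,"ty":0,"tz":0.04,"rx":0,"ry":0,"rz":0},{"tx":0,"ty":0,"tz":0.04,"rx":0,"ry":0,"rz":0},{"tx":0,"ty":0,"tz":0.04,"rx":0,"ry":0,"rz":0},{"tx":0,"ty":0,"tz":0.02,"rx":0,"ry":0,"rz":0},{"tx":0,"ty":0,"tz":0.01,"rx":0,"ry":0,"rz":0},{"tx":0,"ty":0,"tz":0,"rx":0,"ry":0,"rz":0},{"tx":0,"ty":0,"tz":0,"rx":0,"ry":0,"rz":0},{"tx":0,"ty":0,"tz":0,"rx":0,"ry":0,"rz":0}]'
python3 - <<'E'
from h import *
print(env.get_obs()["tool_pos"])
t=env.read_camera("side");crop(t,220,110,380,230,5,"s10.png")
t=env.read_camera("wrist");crop(t,260,120,440,310,3.5,"w10.png")
E
```

```text
time_s: 15.52
tool_pos: [0.517, -0.1808, 0.1512]
tool_rot: [179.9, -0.0, 72.3]
force: [-0.1, -0.2, -0.5]
grip_width: 0.0116
[ 0.51704976 -0.18083884  0.15121878]
```

View pics/s10.png

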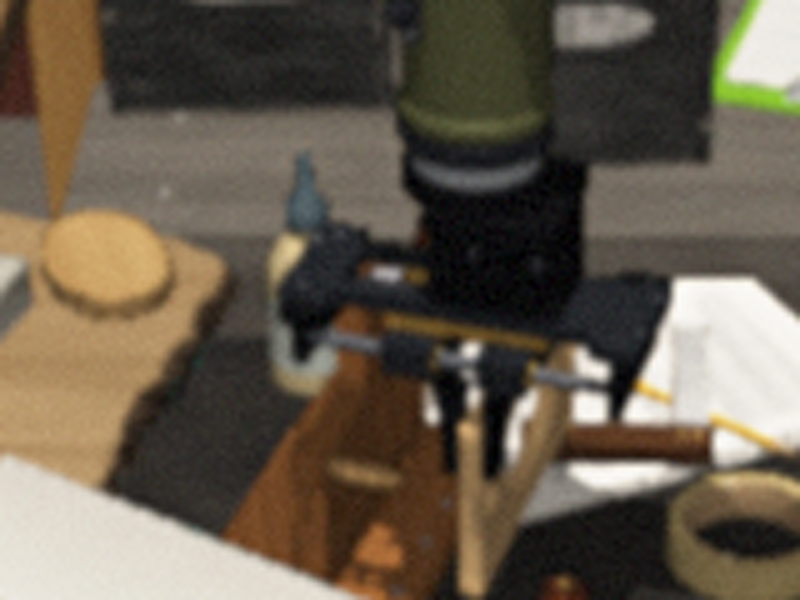

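View pics/w10.png

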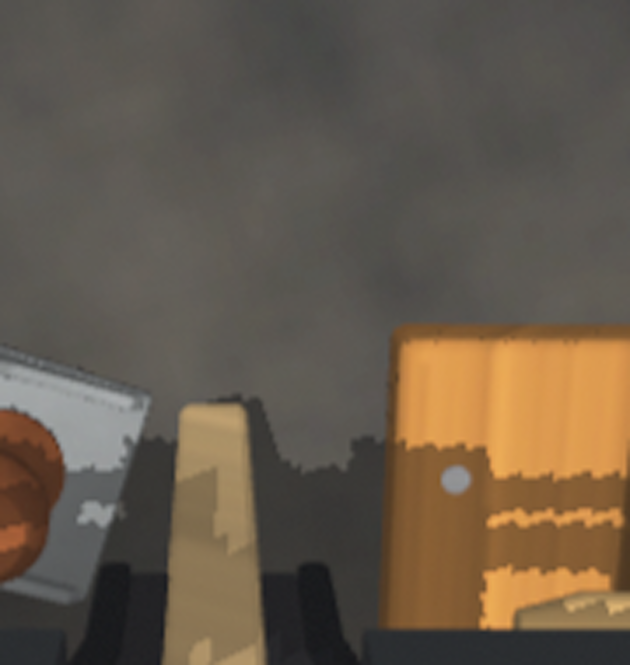

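```bash
python3 - <<'E'
from h import *
w=env.read_camera("wrist");p,R=tool()
f=lambda uv,z:R.inv().apply(plane(w,uv,z)-p).round(4)
W=lambda x,y:(260+x/3.5,120+y/3.5)
print("end bottom",f(W(181,406),p[2]-.1064),f(W(245,404),p[2]-.1064))
print("edge",[f(W(*q),.018) for q in[(400,330),(630,326)]],"front",[f(W(*q),.018) for q in[(397,335),(385,625)]],"nail",f(W(456,480),.018))
print("peg top visible side",f(W(600,592),.1), f(W(518,605),.1))
E
```

```text
end bottom [ 0.0084 -0.0043  0.1064] [0.0088 0.0076 0.1064]
edge [array([0.0168, 0.0398, 0.1327]), array([0.0177, 0.0865, 0.1327])] front [array([0.0158, 0.0392, 0.1327]), array([-0.049 ,  0.0393,  0.1327])] nail [-0.0155  0.0529  0.1327]
peg top visible side [-0.0043  0.0597  0.0507] [-0.0064  0.0476  0.0507]
```

```bash
python3 -m creep '[{"tx":0.0006,"ty":0.015,"tz":0.0008,"rx":0,"ry":0,"rz":0},{"tx":0,"ty":0.015,"tz":0,"rx":0,"ry":0,"rz":0},{"tx":0,"ty":0.01,"tz":0,"rx":0,"ry":0,"rz":0},{"tx":0,"ty":0.006,"tz":0,"rx":0,"ry":0,"rz":0},{"tx":0,"ty":0.006,"tz":0,"rx":0,"ry":0,"rz":0},{"tx":0,"ty":0,"tz":0,"rx":0,"ry":0,"rz":0},{"tx":0,"ty":0,"tz":0,"rx":0,"ry":0,"rz":0}]'
python3 - <<'E'
from h import *
print(env.get_obs()["force"],env.get_obs()["wrist_torque"])
t=env.read_camera("side");crop(t,220,110,380,230,5,"s11.png")
t=env.read_camera("wrist");crop(t,260,120,440,310,3.5,"w11.png")
t=env.read_camera("top");crop(t,330,170,450,260,6,"t11.png")
E
```

```text
time_s: 16.55
tool_pos: [0.5658, -0.1959, 0.1493]
tool_rot: [-179.9, 0.0, 72.3]
force: [0.2, -0.4, -1.1]
grip_width: 0.0119
[ 0.20572787 -0.42191238 -1.06443319] [-0.05756717  0.03081666  0.00612651]
```

View pics/s11.png

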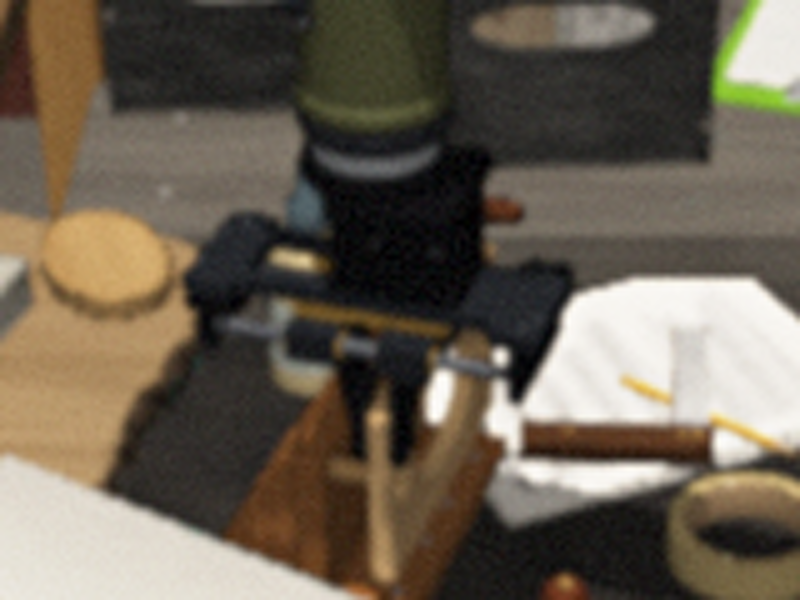

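View pics/w11.png

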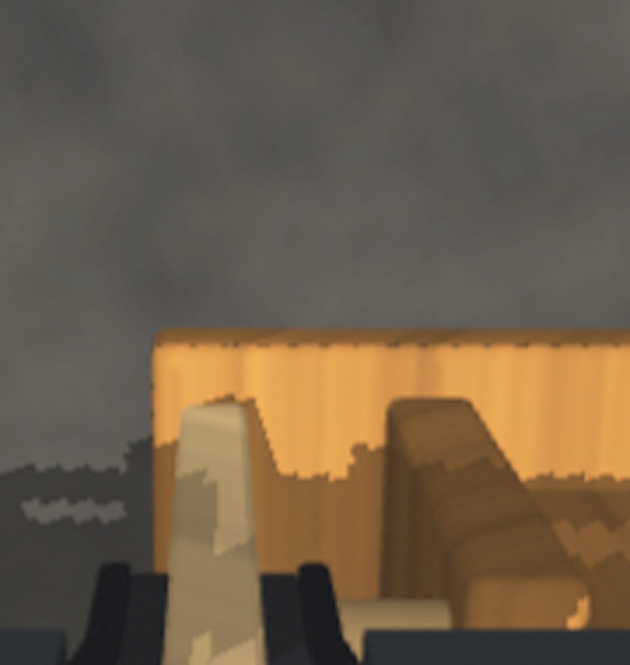

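View pics/t11.png

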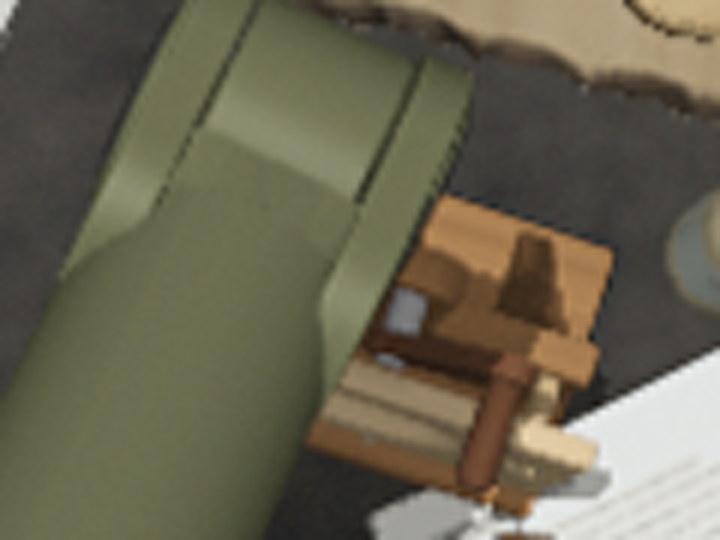

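```bash
python3 -m creep '[{"tx":0,"ty":0.006,"tz":0,"rx":0,"ry":0,"rz":0},{"tx":0,"ty":0.006,"tz":0,"rx":0,"ry":0,"rz":0},{"tx":0,"ty":0.006,"tz":0,"rx":0,"ry":0,"rz":0},{"tx":0,"ty":0,"tz":0,"rx":0,"ry":0,"rz":0}]' && python3 -m creep '[{"tx":0,"ty":0.004,"tz":0,"rx":0,"ry":0,"rz":0},{"tx":0,"ty":0.004,"tz":0,"rx":0,"ry":0,"rz":0},{"tx":0,"ty":0,"tz":0,"rx":0,"ry":0,"rz":0},{"tx":0,"ty":0,"tz":0,"rx":0,"ry":0,"rz":0}]'
```

```text
time_s: 17.2
tool_pos: [0.5837, -0.2015, 0.1492]
tool_rot: [-180.0, 0.0, 72.3]
force: [-0.9, -0.8, -0.8]
grip_width: 0.0119
time_s: 17.7
tool_pos: [0.5908, -0.2038, 0.1492]
tool_rot: [-179.9, 0.0, 72.3]
force: [-1.1, 0.8, -0.8]
grip_width: 0.0117
```

```bash
python3 - <<'E'
from h import *
print(env.get_obs()["force"],env.get_obs()["wrist_torque"])
t=env.read_camera("side");crop(t,220,110,380,230,5,"s12.png")
t=env.read_camera("wrist");crop(t,260,120,440,310,3.5,"w12.png")
E
```

```text
[-1.10627594  0.79943923 -0.76907221] [-0.06469411  0.07423107  0.01328786]
```

View pics/s12.png

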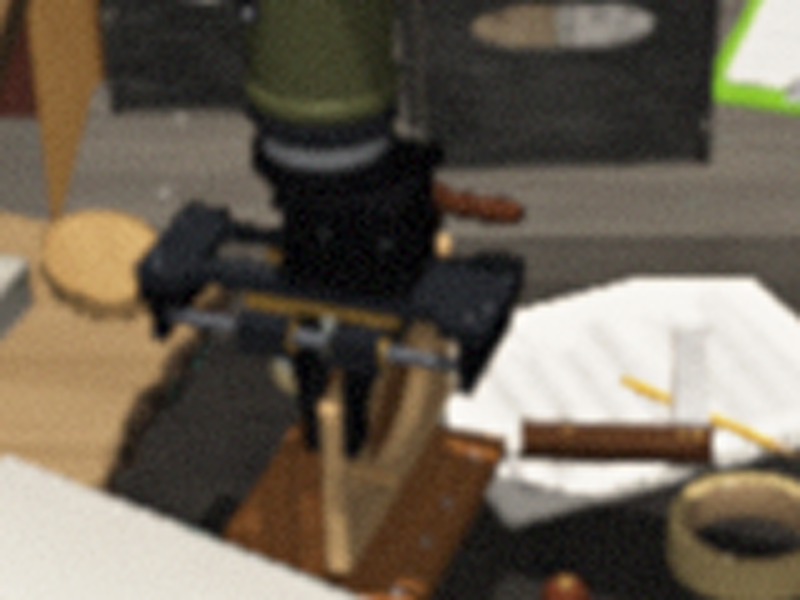

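View pics/w12.png

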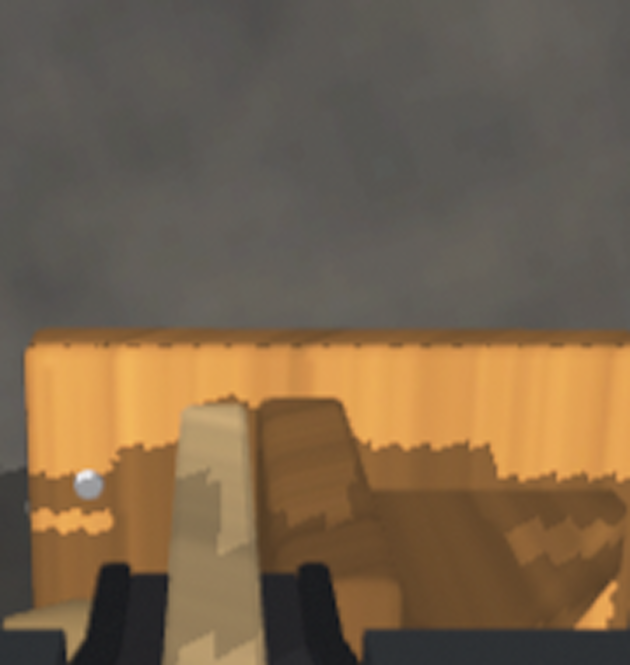

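```bash
python3 -m creep '[{"tx":0,"ty":0.002,"tz":0,"rx":0,"ry":0,"rz":0},{"tx":0,"ty":0.0015,"tz":0,"rx":0,"ry":0,"rz":0},{"tx":0,"ty":0,"tz":0,"rx":0,"ry":0,"rz":0}]'; python3 -m creep '[{"tx":0,"ty":0.001,"tz":0,"rx":0,"ry":0,"rz":0},{"tx":0,"ty":0,"tz":0,"rx":0,"ry":0,"rz":0}]';  python3 -m creep '[{"tx":0,"ty":0,"tz":0.0015,"rx":0,"ry":0,"rz":0},{"tx":0,"ty":0,"tz":0.001,"rx":0,"ry":0,"rz":0},{"tx":0,"ty":0,"tz":0,"rx":0,"ry":0,"rz":0}]'
```

```text
time_s: 18.18
tool_pos: [0.5935, -0.2046, 0.1491]
tool_rot: [-179.8, 0.0, 72.3]
force: [-2.7, 1.1, 0.4]
grip_width: 0.0115
time_s: 18.42
tool_pos: [0.5936, -0.2046, 0.149]
tool_rot: [-179.7, -0.0, 72.3]
force: [-6.5, 2.0, 3.0]
grip_width: 0.0116
time_s: 18.8
tool_pos: [0.5936, -0.2047, 0.1462]
tool_rot: [-179.7, 0.0, 72.3]
force: [-4.5, 1.3, 1.6]
grip_width: 0.0117
```

```bash
python3 -m creep '[{"tx":0,"ty":0,"tz":0.001,"rx":0,"ry":0,"rz":0},{"tx":0,"ty":0,"tz":0,"rx":0,"ry":0,"rz":0}]'; python3 -m creep '[{"tx":0,"ty":0,"tz":0.001,"rx":0,"ry":0,"rz":0},{"tx":0,"ty":0,"tz":0,"rx":0,"ry":0,"rz":0}]'
```

```text
time_s: 19.05
tool_pos: [0.5936, -0.2047, 0.1457]
tool_rot: [-179.7, -0.0, 72.3]
force: [-6.8, 2.7, 3.1]
grip_width: 0.0114
time_s: 19.3
tool_pos: [0.5936, -0.2048, 0.1456]
tool_rot: [-179.7, -0.0, 72.3]
force: [-8.5, 3.3, 8.8]
grip_width: 0.0117
```

```bash
python3 -m creep '[{"tx":0,"ty":0,"tz":0,"rx":0,"ry":0,"rz":0},{"tx":0,"ty":0,"tz":0,"rx":0,"ry":0,"rz":0},{"tx":0,"ty":0,"tz":0,"rx":0,"ry":0,"rz":0},{"tx":0,"ty":0,"tz":0,"rx":0,"ry":0,"rz":0},{"tx":0,"ty":0,"tz":0,"rx":0,"ry":0,"rz":0}]' 0.035
python3 - <<'E'
from h import *
t=env.read_camera("side");crop(t,220,110,380,230,5,"s13.png")
t=env.read_camera("wrist");crop(t,260,120,440,310,3.5,"w13.png")
t=env.read_camera("top");crop(t,330,170,450,260,6,"t13.png")
E
```

```text
time_s: 19.92
tool_pos: [0.5953, -0.2052, 0.1448]
tool_rot: [-180.0, 0.0, 72.3]
force: [-0.7, -1.1, -0.6]
grip_width: 0.0346
```

View pics/s13.png

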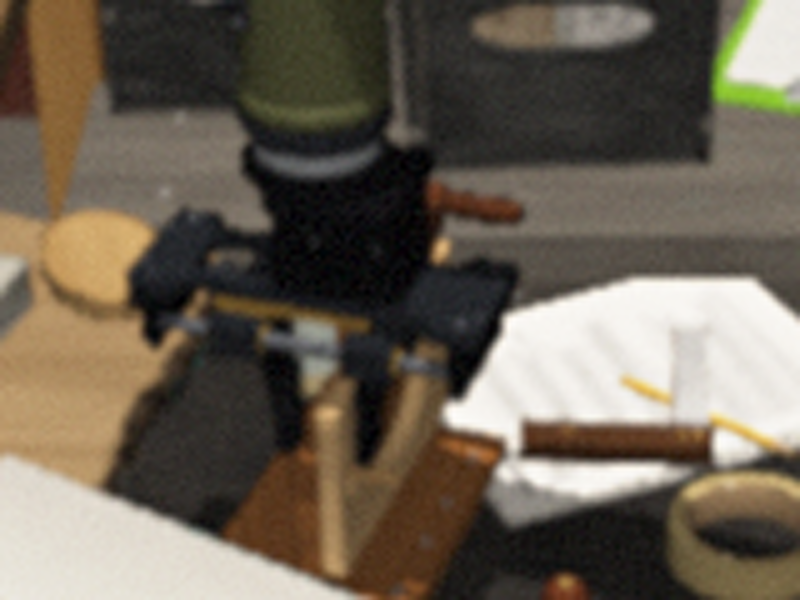

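View pics/w13.png

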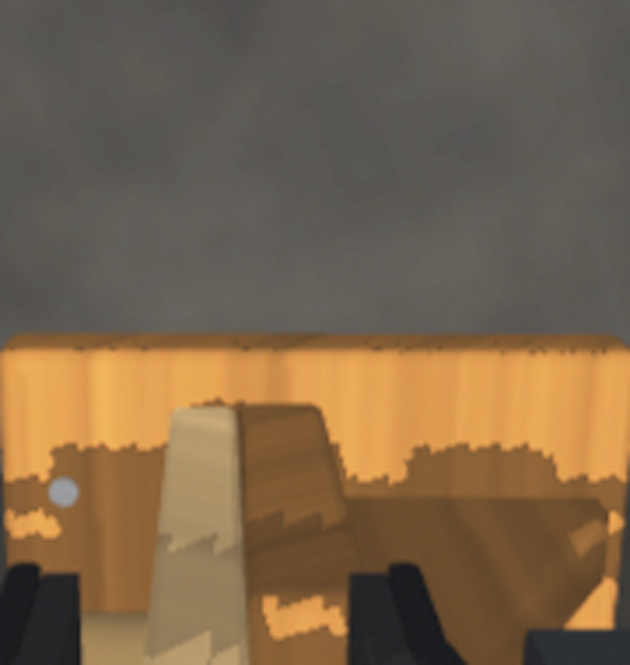

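View pics/t13.png

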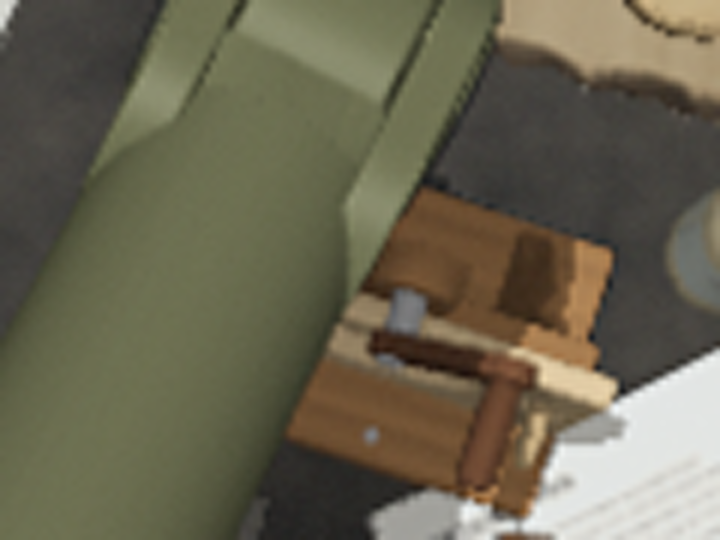

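```bash
python3 -m creep '[{"tx":0,"ty":-0.002,"tz":-0.01,"rx":0,"ry":0,"rz":0},{"tx":0,"ty":0,"tz":-0.02,"rx":0,"ry":0,"rz":0},{"tx":0,"ty":0,"tz":-0.03,"rx":0,"ry":0,"rz":0},{"tx":0,"ty":0,"tz":-0.04,"rx":0,"ry":0,"rz":0},{"tx":0,"ty":0,"tz":-0.04,"rx":0,"ry":0,"rz":0},{"tx":0,"ty":0,"tz":-0.04,"rx":0,"ry":0,"rz":0},{"tx":-0.05,"ty":0,"tz":0,"rx":0,"ry":0,"rz":0},{"tx":-0.05,"ty":0,"tz":0,"rx":0,"ry":0,"rz":0},{"tx":-0.05,"ty":0,"tz":0,"rx":0,"ry":0,"rz":0},{"tx":0,"ty":0,"tz":0,"rx":0,"ry":0,"rz":0},{"tx":0,"ty":0,"tz":0,"rx":0,"ry":0,"rz":0},{"tx":0,"ty":0,"tz":0,"rx":0,"ry":0,"rz":0}]'
python3 - <<'E'
from h import *
print(env.get_obs()["qpos"].round(1))
t=env.read_camera("side");crop(t,220,110,380,230,5,"s14.png")
t=env.read_camera("wrist");cv2.imwrite("pics/w14.png",t["pixels"][:,:,::-1])
np.savez("w14cam.npz",R=t["R"],t=t["t"],intrinsics=t["intrinsics"])
E
```

```text
time_s: 21.58
tool_pos: [0.5489, -0.3458, 0.3254]
tool_rot: [180.0, -0.0, 72.5]
force: [-1.0, 1.4, 0.6]
grip_width: 0.035
[  0.8  19.4  38.9  77.4 -12.1  87.3  21.1]
```

View pics/s14.png

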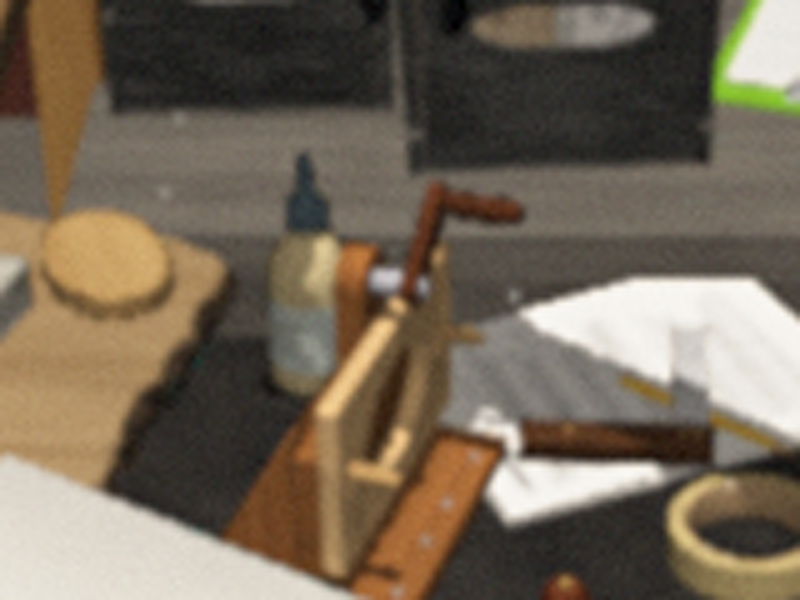

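View pics/w14.png

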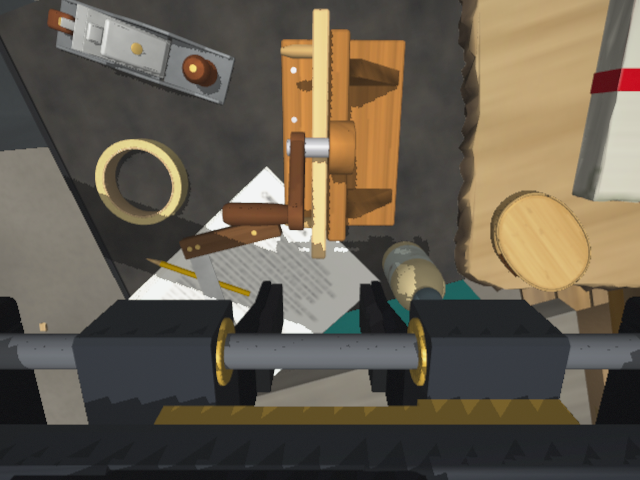

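```bash
python3 -m creep '[{"tx":0,"ty":0,"tz":-0.01,"rx":-10,"ry":0,"rz":0},{"tx":0,"ty":0,"tz":-0.01,"rx":-10,"ry":0,"rz":0},{"tx":0,"ty":0,"tz":0,"rx":-10,"ry":0,"rz":0},{"tx":0,"ty":0,"tz":0,"rx":-10,"ry":0,"rz":0},{"tx":0,"ty":0,"tz":0,"rx":0,"ry":0,"rz":0},{"tx":0,"ty":0,"tz":0,"rx":0,"ry":0,"rz":0},{"tx":0,"ty":0,"tz":0,"rx":0,"ry":0,"rz":0}]' 0.0 20
cat >> h.py <<'E'
EX=np.array([.9527,-.304,0]);EY=np.array([.304,.9527,0]);O=.6362*EX-.0996*EY
def st(X): X=np.asarray(X);return np.array([(X-O)@EX,(X-O)@EY,X[2]])
def need(s):  # tool-frame move to bring TCP to stand coords s
    p,R=tool(); W=O+s[0]*EX+s[1]*EY; W[2]=s[2]; return R.inv().apply(W-p).round(4)
E
python3 - <<'E'
from h import *
print(env.get_obs()["qpos"].round(1)); p,R=tool(); print(st(p).round(4)); print(R.as_matrix().round(3)); print(need([-.0626,-.047,.264]))
w=env.read_camera("wrist");cv2.imwrite("pics/w15.png",w["pixels"][:,:,::-1])
s=env.read_camera("side");crop(s,220,70,380,190,5,"s15.png")
E
```

```text
time_s: 22.55
tool_pos: [0.5482, -0.3477, 0.3471]
tool_rot: [140.0, 0.1, 72.3]
force: [0.1, -0.6, 0.1]
grip_width: 0.0006
[ -6.2 -12.4  37.2 110.6  -3.5  40.4  17.3]
[-0.0082 -0.065   0.3471]
[[ 0.304  0.73   0.612]
 [ 0.953 -0.231 -0.197]
 [-0.003  0.643 -0.766]]
[ 0.0182 -0.0951  0.0287]
```

View pics/w15.png

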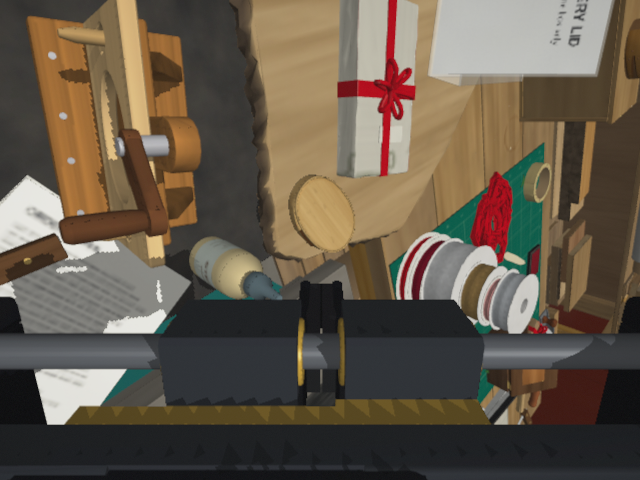

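View pics/s15.png

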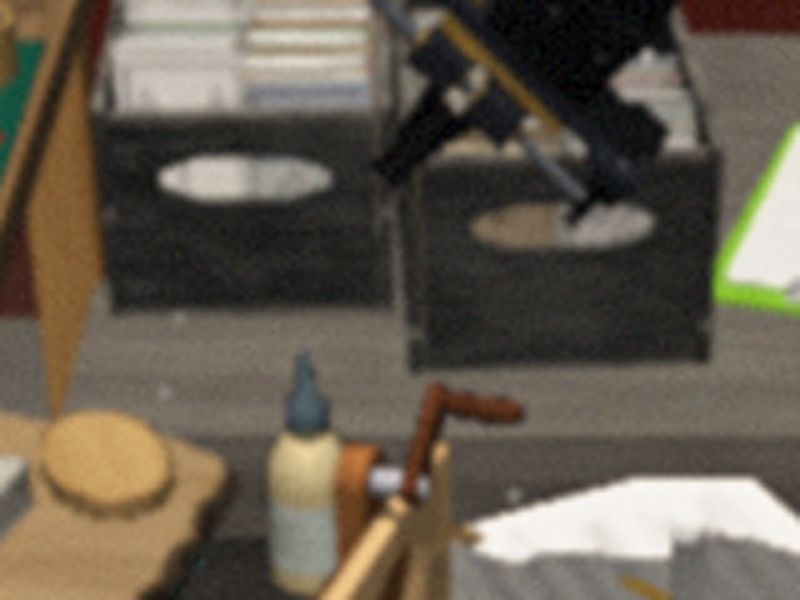

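```bash
python3 -m creep '[{"tx":0.0091,"ty":-0.0475,"tz":0,"rx":0,"ry":0,"rz":0},{"tx":0.0091,"ty":-0.0475,"tz":0,"rx":0,"ry":0,"rz":0},{"tx":0,"ty":0,"tz":0.0287,"rx":0,"ry":0,"rz":0},{"tx":0,"ty":0,"tz":0,"rx":0,"ry":0,"rz":0},{"tx":0,"ty":0,"tz":0,"rx":0,"ry":0,"rz":0}]'
python3 - <<'E'
from h import *
p,R=tool(); print(st(p).round(4)); 
w=env.read_camera("wrist");cv2.imwrite("pics/w16.png",w["pixels"][:,:,::-1])
s=env.read_camera("side");crop(s,220,90,380,210,5,"s16.png")
E
```

```text
time_s: 23.28
tool_pos: [0.5153, -0.3212, 0.2791]
tool_rot: [139.9, -0.1, 72.5]
force: [0.4, -0.3, 0.3]
grip_width: 0.0003
[-0.0477 -0.0498  0.2791]
```

View pics/w16.png

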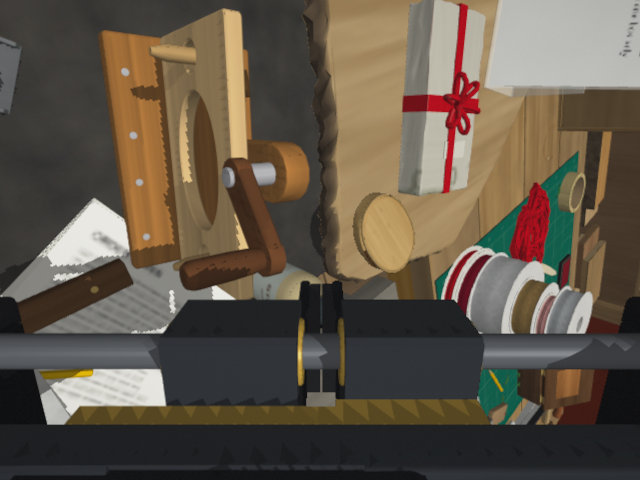

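View pics/s16.png

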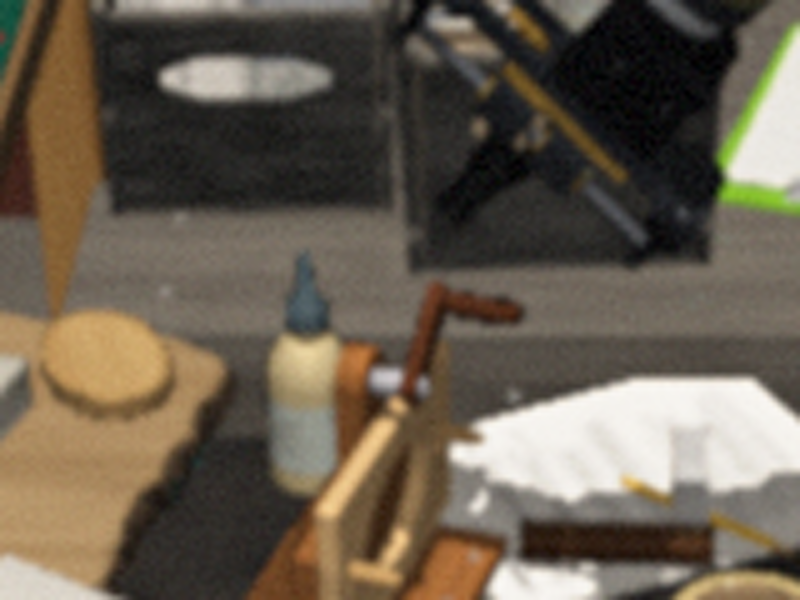

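```bash
python3 - <<'E'
from h import *
p,R=tool(); print(st(p).round(4),need([-.0626,-.047,.250]), need([-.0626,-.047,.176])-need([-.0626,-.047,.250]))
E
```

```text
[-0.0476 -0.0494  0.2796] [ 0.0024 -0.0306  0.013 ] [-1.00e-04 -4.77e-02  5.65e-02]
```

```bash
python3 -m creep '[{"tx":0.0012,"ty":-0.0153,"tz":0.0065,"rx":0,"ry":0,"rz":0},{"tx":0.0012,"ty":-0.0153,"tz":0.0065,"rx":0,"ry":0,"rz":0},{"tx":0,"ty":0,"tz":0,"rx":0,"ry":0,"rz":0},{"tx":0,"ty":-0.008,"tz":0.0094,"rx":0,"ry":0,"rz":0},{"tx":0,"ty":-0.008,"tz":0.0094,"rx":0,"ry":0,"rz":0},{"tx":0,"ty":0,"tz":0,"rx":0,"ry":0,"rz":0},{"tx":0,"ty":0,"tz":0,"rx":0,"ry":0,"rz":0}]'
python3 - <<'E'
from h import *
p,R=tool(); print(st(p).round(4)); 
w=env.read_camera("wrist");cv2.imwrite("pics/w17.png",w["pixels"][:,:,::-1])
s=env.read_camera("side");crop(s,220,90,380,210,5,"s17.png")
E
```

```text
time_s: 24.25
tool_pos: [0.5008, -0.3137, 0.2234]
tool_rot: [140.0, -0.1, 72.5]
force: [-0.1, 0.1, -0.0]
grip_width: 0.0004
[-0.0638 -0.047   0.2234]
```

View pics/w17.png

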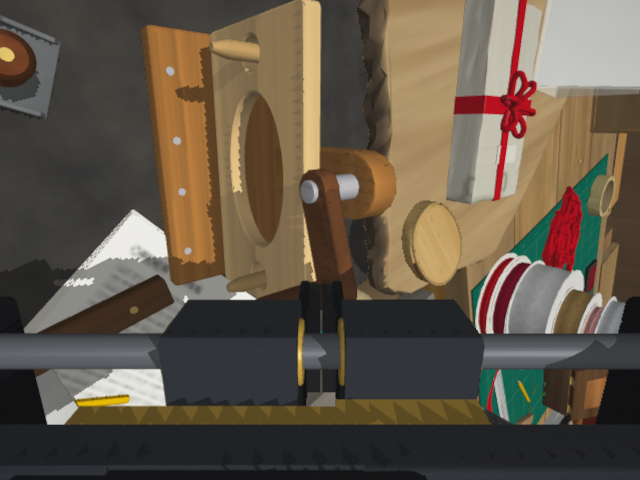

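View pics/s17.png

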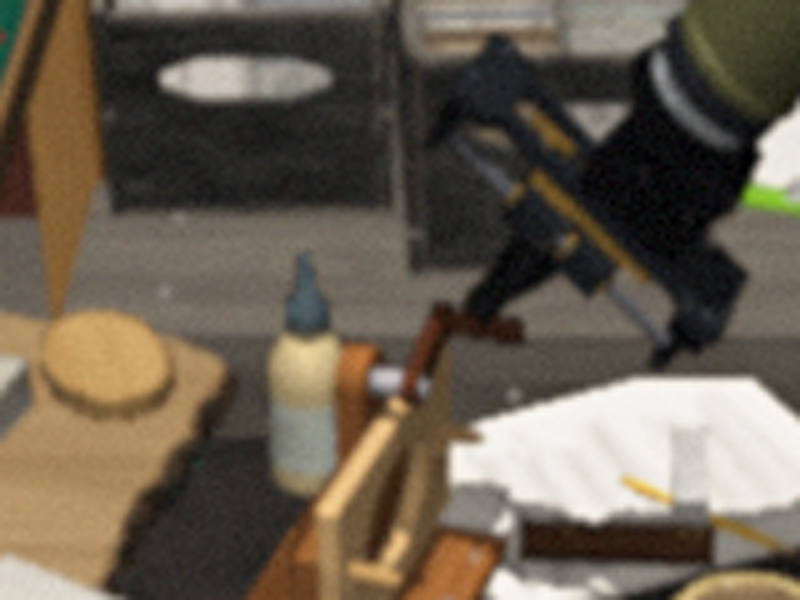

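```bash
python3 -m creep '[{"tx":0,"ty":-0.0062,"tz":0.0074,"rx":0,"ry":0,"rz":0},{"tx":0,"ty":-0.0062,"tz":0.0074,"rx":0,"ry":0,"rz":0},{"tx":0,"ty":-0.0062,"tz":0.0074,"rx":0,"ry":0,"rz":0},{"tx":0,"ty":-0.0062,"tz":0.0074,"rx":0,"ry":0,"rz":0},{"tx":0,"ty":-0.0062,"tz":0.0074,"rx":0,"ry":0,"rz":0},{"tx":0,"ty":0,"tz":0,"rx":0,"ry":0,"rz":0},{"tx":0,"ty":0,"tz":0,"rx":0,"ry":0,"rz":0}]'
python3 - <<'E'
from h import *
p,R=tool(); print(st(p).round(4)); 
w=env.read_camera("wrist");cv2.imwrite("pics/w18.png",w["pixels"][:,:,::-1])
s=env.read_camera("side");crop(s,220,110,380,230,5,"s18.png")
E
```

```text
time_s: 25.22
tool_pos: [0.5008, -0.3139, 0.1752]
tool_rot: [139.9, -0.1, 72.5]
force: [-0.7, 0.2, -0.9]
grip_width: 0.0006
[-0.0637 -0.0472  0.1752]
```

View pics/w18.png

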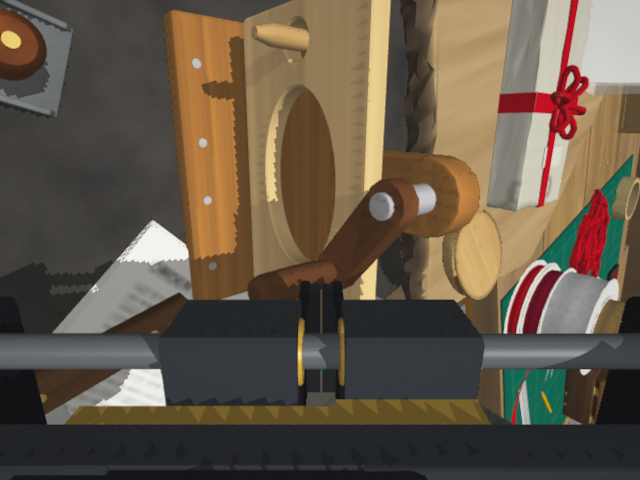

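View pics/s18.png

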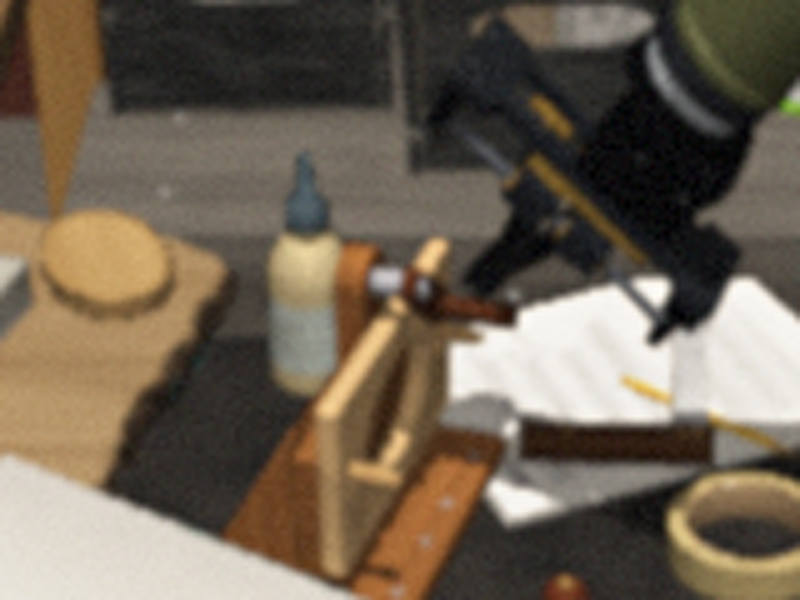

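```bash
python3 -m creep '[{"tx":0,"ty":0.0193,"tz":-0.023,"rx":0,"ry":0,"rz":0},{"tx":-0.033,"ty":0,"tz":0,"rx":0,"ry":0,"rz":0},{"tx":0,"ty":0,"tz":0,"rx":0,"ry":0,"rz":0},{"tx":0,"ty":-0.02,"tz":0.0241,"rx":0,"ry":0,"rz":0},{"tx":0,"ty":-0.0205,"tz":0.0241,"rx":0,"ry":0,"rz":0},{"tx":0,"ty":0,"tz":0,"rx":0,"ry":0,"rz":0},{"tx":0,"ty":0,"tz":0,"rx":0,"ry":0,"rz":0}]'
python3 - <<'E'
from h import *
p,R=tool(); print(st(p).round(4)); 
w=env.read_camera("wrist");cv2.imwrite("pics/w19.png",w["pixels"][:,:,::-1])
s=env.read_camera("side");crop(s,220,110,380,230,5,"s19.png")
E
```

```text
time_s: 26.2
tool_pos: [0.4919, -0.3454, 0.1437]
tool_rot: [139.8, -0.1, 72.5]
force: [-0.2, -0.6, 0.1]
grip_width: 0.0007
[-0.0626 -0.0799  0.1437]
```

View pics/w19.png

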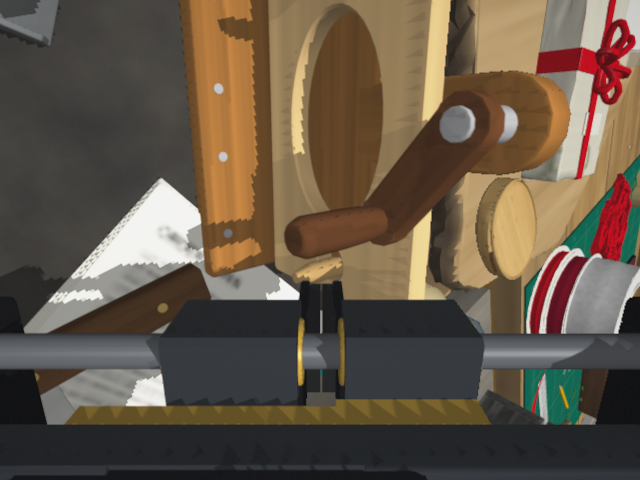

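View pics/s19.png

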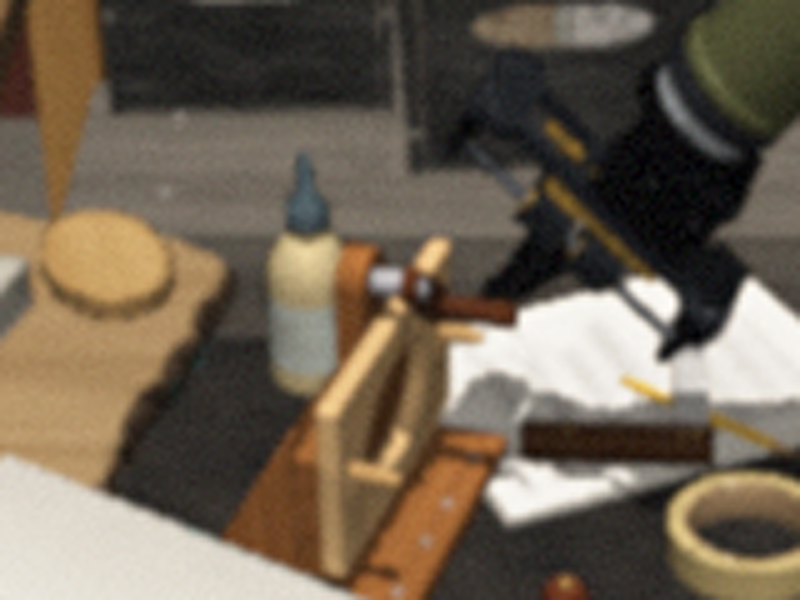

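```bash
python3 -m creep '[{"tx":0.01,"ty":0,"tz":0,"rx":0,"ry":0,"rz":0},{"tx":0.01,"ty":0,"tz":0,"rx":0,"ry":0,"rz":0},{"tx":0.01,"ty":0,"tz":0,"rx":0,"ry":0,"rz":0},{"tx":0.008,"ty":0,"tz":0,"rx":0,"ry":0,"rz":0},{"tx":0.008,"ty":0,"tz":0,"rx":0,"ry":0,"rz":0},{"tx":0.008,"ty":0,"tz":0,"rx":0,"ry":0,"rz":0},{"tx":0,"ty":0,"tz":0,"rx":0,"ry":0,"rz":0}]'
python3 -m creep '[{"tx":0.003,"ty":0,"tz":0,"rx":0,"ry":0,"rz":0},{"tx":0.003,"ty":0,"tz":0,"rx":0,"ry":0,"rz":0},{"tx":0,"ty":0,"tz":0,"rx":0,"ry":0,"rz":0}]'
python3 - <<'E'
from h import *
p,R=tool(); print(st(p).round(4)); 
w=env.read_camera("wrist");cv2.imwrite("pics/w20.png",w["pixels"][:,:,::-1])
s=env.read_camera("side");crop(s,220,110,380,230,5,"s20.png")
E
```

```text
time_s: 27.18
tool_pos: [0.5079, -0.2943, 0.1442]
tool_rot: [139.8, -0.1, 72.5]
force: [1.2, -0.5, -0.0]
grip_width: 0.0004
time_s: 27.55
tool_pos: [0.5095, -0.2884, 0.1433]
tool_rot: [139.8, -0.1, 72.5]
force: [0.7, -1.1, 0.3]
grip_width: 0.0001
[-0.0632 -0.0202  0.1433]
```

View pics/w20.png

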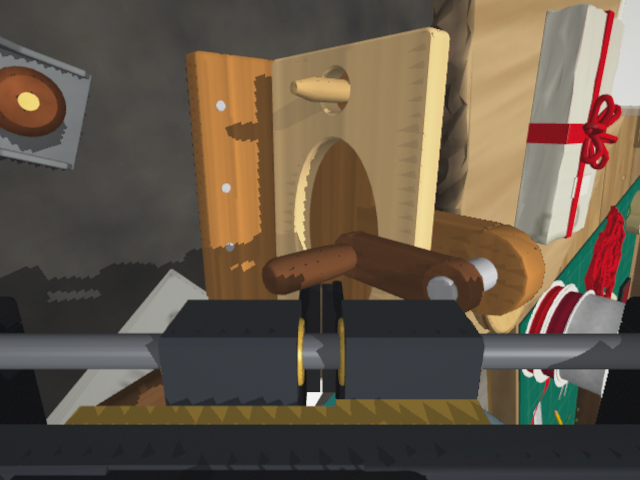

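View pics/s20.png

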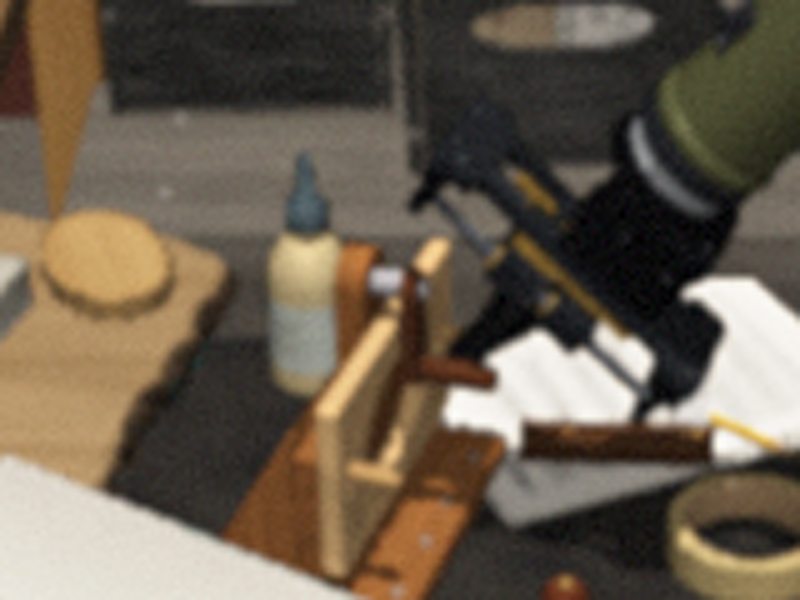

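```bash
for i in 1; do python3 -m creep '[{"tx":0.0015,"ty":0,"tz":0,"rx":0,"ry":0,"rz":0},{"tx":0.0015,"ty":0,"tz":0,"rx":0,"ry":0,"rz":0},{"tx":0,"ty":0,"tz":0,"rx":0,"ry":0,"rz":0}]'; done; python3 -m creep '[{"tx":0.0015,"ty":0,"tz":0,"rx":0,"ry":0,"rz":0},{"tx":0,"ty":0,"tz":0,"rx":0,"ry":0,"rz":0},{"tx":0,"ty":0,"tz":0,"rx":0,"ry":0,"rz":0}]'
```

```text
time_s: 28.02
tool_pos: [0.5096, -0.2873, 0.1431]
tool_rot: [139.8, -0.0, 72.3]
force: [-1.3, -4.9, -0.5]
grip_width: 0.0006
time_s: 28.4
tool_pos: [0.5097, -0.2871, 0.1431]
tool_rot: [139.8, 0.0, 72.2]
force: [-2.1, -6.8, -0.8]
grip_width: 0.0008
```

```bash
python3 -m creep '[{"tx":-0.01,"ty":0,"tz":0,"rx":0,"ry":0,"rz":0},{"tx":-0.02,"ty":0,"tz":0,"rx":0,"ry":0,"rz":0},{"tx":0,"ty":0,"tz":-0.03,"rx":0,"ry":0,"rz":0},{"tx":0,"ty":0,"tz":-0.05,"rx":0,"ry":0,"rz":0},{"tx":0,"ty":0.03,"tz":-0.04,"rx":0,"ry":0,"rz":0},{"tx":0,"ty":0.02,"tz":-0.04,"rx":0,"ry":0,"rz":0},{"tx":0,"ty":0,"tz":0,"rx":0,"ry":0,"rz":0},{"tx":0,"ty":0,"tz":0,"rx":0,"ry":0,"rz":0},{"tx":0,"ty":0,"tz":0,"rx":0,"ry":0,"rz":0},{"tx":0,"ty":0,"tz":0,"rx":0,"ry":0,"rz":0}]'
python3 - <<'E'
from h import *
w=env.read_camera("wrist");cv2.imwrite("pics/w21.png",w["pixels"][:,:,::-1])
s=env.read_camera("side");crop(s,190,110,400,400,2,"s21.png")
s=env.read_camera("top");cv2.imwrite("pics/t21.png",s["pixels"][:,:,::-1])
E
```

```text
time_s: 29.65
tool_pos: [0.4578, -0.3036, 0.2474]
tool_rot: [139.8, -0.6, 72.5]
force: [0.5, 0.3, -0.0]
grip_width: 0.0005
```

View pics/w21.png

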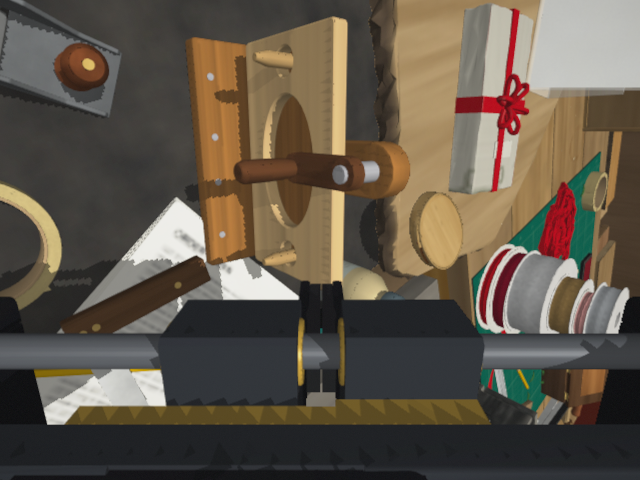

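View pics/s21.png

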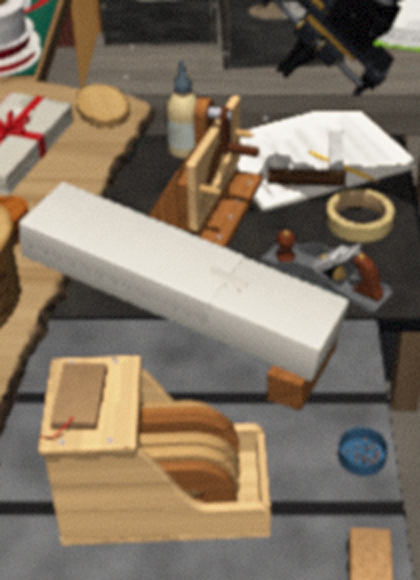

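View pics/t21.png

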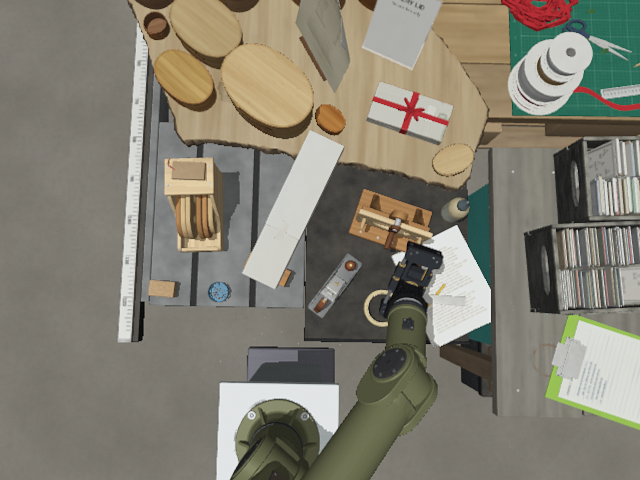

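```bash
python3 - <<'E'
from h import *
w=env.read_camera("wrist")
P=lambda s:proj(w,O+s[0]*EX+s[1]*EY+np.array([0,0,s[2]])).round(1)
print("pivot",P((-.03,0,.1755)))
for a in(0,.1,.2,-.1): print(a,P((-.071,-.052*np.sin(a),.1755-.052*np.cos(a))))
print("holes seat",P((-.0145,.075,.0955)),P((-.0145,-.075,.0955)),"pegtips",P((-.04,.075,.1)),P((-.04,-.075,.1)),"plate top corners",P((-.0145,.095,.1515)),P((-.0025,.095,.1515)))
crop(w,180,10,420,300,2.5,"w21c.png")
E
```

```text
pivot [338.7 172.1]
0 [238.3 170.1]
0.1 [239.  178.1]
0.2 [240. 186.]
-0.1 [238. 162.]
holes seat [281.5  59.3] [287.  251.6] pegtips [254.9  54.6] [264.3 259.4] plate top corners [332.2  12.7] [346.1  16.1]
```

View pics/w21c.png

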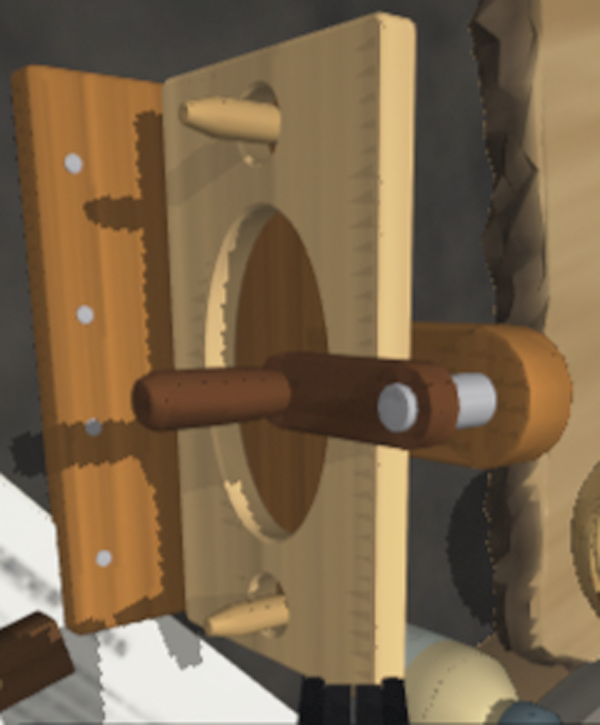

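```bash
python3 - <<'E'
from h import *
print(env.sign_off()); print(env.get_obs()["time_s"])
E
```

```text
the job is handed in; nothing more can be done
None
the job is handed in; nothing more can be done
```

I tilted the drilling plate about 9.6° over the front lip and drew it out from under the cap board. I carried it over the carton, hung it on both pegs, let go, and pushed the button down until it met its end stop. The job was handed in at about 30 s on the robot's clock, and `sign_off` gave no verdict.

My last checks:
- **Plate:** both pegs show through its holes, and it sits against the face board. The left hole's centre measured about 2.5 mm from its seat point in the wrist view. I did not measure the right hole the same way.
- **Button:** the knob tip appears within about 1.5 pixels of where it should be at 0 rad. The push ended against a stop at about 7 N.
- **Forms:** all six stand in the rack.
- **Other things on the table:** they look unmoved. The robot was clear of everything.
- **Disagreement:** the top and side cameras placed objects 3 to 4 mm away from where the wrist camera did. I went by the wrist camera, and the grasp and peg contacts fell where it predicted to within about 1 mm.

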